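# Stand the gas cylinder up at the foot stop

## Task

Stand the gas cylinder that lies on the bench upright in the steel foot stop. Slide it along the bench, still lying down, until you feel its foot butt against the back of the stop between the cheeks, without ramming it. Then raise the valve end, keeping the foot pressed on the stop and never lifting the cylinder off the bench. Leave it standing free with its foot flush against the back of the stop, and leave the other things on the bench where they are.

Things in the scene. Friction and masses are not known exactly. Their poses are not given: they have to be found in the camera images.
- gas_cylinder: slim aluminium gas cylinder, 0.6 kg, 204 mm long, lying at first. Origin: centre of the flat foot face; x axis: its axis, foot to valve. Black rubber hexagonal foot boot to x = 30 mm, 44 across flats, 51 across corners; it lies on a flat (origin 22 mm up) and does not roll. Round body 44 diameter to 135; dome to 154; then a 15 neck (collar 21) to the ball cap. Centre of mass about 85 from the foot.
- valve_cap (a point): centre of the steel ball, 28 mm diameter, that caps the valve: on the cylinder's axis, 190 mm from the foot face. Held lightly by the ball, the cylinder can pivot between the fingers while this end is raised.
- foot_stop: dark steel channel bolted to the bench (fixed; place and yaw vary). Origin: on the bench, at the foot of the middle of the back's inner face; x axis: level, straight out of the stop, square to the back; z up. Back and two cheeks 50 mm high; cheeks run 40 out along x, 64 apart inside, then flare to 52 out. About 90 wide outside; a flange reaches 37 behind.
- stop_mouth (a point): point on the bench, 50 mm out from the back on the stop's x axis. Butted, the cylinder lies along that axis, foot face on the back. As it tips up, the foot's upper edge slides down the back and its lower edge slides out along the bench; standing flush, the foot's centre is 22 mm out from the back.
- multimeter: yellow and black multimeter, 166x85x58 mm; bystander to leave alone; origin under its middle
- pliers: long-nose pliers, 206 mm; bystander to leave alone; origin under its middle
- radio: pocket radio, 118x72x32 mm; bystander to leave alone; origin under its middle
- solder_spool: spool of solder, 52 mm across, 34 mm high; bystander to leave alone; origin under its middle
- tape_roll: roll of tape, 68 mm across, 19 mm high; bystander to leave alone; origin under its middle
- screwdriver: screwdriver, 184 mm; bystander to leave alone; origin under its middle
- flux_tin: round tin, 44 mm across, 20 mm high; bystander to leave alone; origin under its middle
- battery: flat battery, 54x34x6 mm; bystander to leave alone; origin under its middle
Things that resemble listed ones, but are neither listed nor needed, are in the scene too. There is more than one size of the foot_stop; the job needs the larger.

How it is judged:
On the way, in this order (a step that is already met when the one before it is completed fails the run):
1. still lying, the cylinder's foot is butted against the back of the stop between the cheeks and pressed on it with at least 2 N (x of gas_cylinder in the frame of foot_stop below 0.006 m and y of gas_cylinder in the frame of foot_stop between -0.012 and 0.012 m and angle between gas_cylinder's own x axis and vertical above 1.4 rad and contact force between gas_cylinder and foot_stop above 2 N), for 0.1 s.
2. the cylinder is partly raised (axis 0.3 to 1.0 rad from vertical) while its foot bears on the stop with at least 0.5 N (x of gas_cylinder in the frame of foot_stop below 0.045 m and y of gas_cylinder in the frame of foot_stop between -0.015 and 0.015 m and angle between gas_cylinder's own x axis and vertical between 0.3 and 1 rad and contact force between gas_cylinder and foot_stop above 0.5 N), for 0.05 s.
At the end, for the whole second after the job is handed in: The cylinder stands upright (within 0.05 rad) and at rest on the bench in the stop: foot centre 16 to 28 mm out from the back (flush is 22 mm, so a gap of at most 6 mm) and within 12 mm of the middle between the cheeks, with nothing holding it (angle between gas_cylinder's own x axis and vertical below 0.05 rad and height (world z) of gas_cylinder below 0.004 m and x of gas_cylinder in the frame of foot_stop between 0.016 and 0.028 m and y of gas_cylinder in the frame of foot_stop between -0.012 and 0.012 m and linear speed of gas_cylinder below 0.02 m/s and angular speed of gas_cylinder below 0.1 rad/s); the robot touches nothing.
It fails at once if the cylinder is lifted off the bench (foot centre more than 45 mm up) (height (world z) of gas_cylinder above 0.045 m).
It fails at once if the stop is rammed (more than 60 N) (contact force between gas_cylinder and foot_stop above 60 N).
It fails at once if another thing on the bench is shifted more than 30 mm (distance of any of multimeter, pliers, radio, solder_spool, tape_roll, screwdriver, flux_tin, battery from where it was at the start of the episode above 0.03 m).
It also fails if it takes over 58 s, if anything falls off the work surface, if the arm or the gripper's body presses on something with over 40 N, if the wrist force passes 120 N, or if a joint passes its speed limit or range.

## Robot

A 6-joint arm with a two-finger parallel gripper is mounted at the origin on a cart in front of the work surface, level with it; the furniture and walls round the work are solid. World frame = base frame: x ahead of the robot, y to its left, z up, the work surface at z = 0. Lengths are in m, angles in rad, forces in N, time in s.
With the tool pointing down it reaches from about 0.275 to 0.725 m from the base axis. Payload 5.6 kg.
Tool frame: the origin (TCP) lies on the centre line of the jaws, within the pads' length; the fingertips stand r.nose_length ahead of it and the grasp point (between the pads) lies 11 mm behind it (r.nose_length is the distance from the TCP to the fingertips, in m); z points along the fingers, y is the line along which they close (so a half turn about z gives the same grasp; the last joint's range is limited). The gripper opens to 85 mm and grips with 20 to 120 N. Pads are 22 mm wide; open, the fingers measure 114 mm over their backs; the gripper's body (76 mm by 85 mm) begins 54 mm behind the grasp point. The pads swing forward as they close: fully open they stand 13 mm farther back than shut.
Start: joints at [1.387, 0.255, 0.108, 0, -1.424, -0.285], TCP at [0.248, 0.491, 0.2] pointing down, gripper open.
Joint ranges: [-2.95, 2.95], [-1.21, 1.97], [-1.09, 1.5], [-2.87, 1.71], [-2.94, -0.07], [-3.05, 3.05]. Speed limits (rad/s): [2.57, 2.57, 3.14, 3.14, 3.14, 3.14].

## Interface

Orientations are given as a unit quaternion [w, x, y, z].
In Python, from rig import r gives the robot as it stands.
- The arm moves only by the tool send_rows, never from a script. Its arguments are lists of equal length, an entry for each row: "offset": the shift along the tool's x, y, z in mm, a list of three; "twist": the turn, a rotation vector about the tool's x, y, z in rad, a list of three; "grip": the finger opening in mm, from 0 to 85.4. In form: {"offset": [[x, y, z], ...], "twist": [[rx, ry, rz], ...], "grip": [grip, ...]}. A call has 1 to 12 rows; each row shifts and turns the commanded pose from where the row before left it, along the tool's axes as they then stand; what a row does not reach is not made up. A row lasts 1/8 s, in which the tool goes at most 62.5 mm and 10.7 degrees, less where a joint would pass 70% of its speed; a pose out of reach is approached as far as the arm can. A call with a gripper value outside its range is refused whole. The fingers move at their own pace and stop on an object; "squeeze" is the grip in N (left out, the last holds). Time passes only in rows, so rows that do not move let the fingers close. It gives the time, the measured TCP pose, the force, the opening and the grip force at its end, in the units of the state.
- r.get_state(): the state, without advancing time (a new reading comes with each control period).
- r.grab_frame(name): name is "side" or "top" or "wrist"; returns the picture (400x640x3 uint8, blue, green, red); there is no depth.
- r.get_calibration(name): a dict with "K" (3x3 intrinsics, pixels), "D" ([k1, k2, p1, p2, k3] as OpenCV has them; the pictures are not rectified), "T" (4x4, takes a point from camera to world coordinates); the wrist camera has in their place "hand_eye" (4x4, takes a point from camera to tool coordinates, whose origin is the TCP and whose axes are the flange's). Camera axes: x right, y up, looking along -z (the intrinsics and any distortion apply to the point x, -y, -z); pixel columns grow to the right and rows downward; lengths in m; the calibration is good to about 2 mm. A picture is of the moment at which its call begins: read the wrist's pose just before it. get_calibration takes no time and is no camera call.
- r.job_done(): hands the job in; it is judged then, once.
The state is a dict: "clock": time; "joint_pos": joint angles; "dq": joint speeds; "tau": joint torques, N m; "position": TCP position; "ee_rot": TCP orientation; "wrist_force": force on the tool from outside, world axes, zero at the start; "torque": the same for the moment, N m; "grip_width": finger opening in m; "gripper_force": force on a finger pad.
Only numpy, scipy, OpenCV 4.12 (cv2) and the standard library are available. Lean on these libraries where they do the work, as an engineer would, in place of code of your own. Each camera call takes 0.05 s, during which the arm holds its last target. There are 200 camera calls.

## Working session

There is one attempt and no reset: what is moved stays moved. The work goes in short steps, Python scripts to look and compute and a tool call to move; the robot and the scene stay as the last step left them, time stands still between calls to the robot, and variables do not carry over. Pictures are saved under pics/ and viewed, at most 10 in all, crops included, and the job is handed in when it is done.

Besides the shell and the picture viewer there is one more tool, called by a JSON object that holds its "name" and its "arguments", one argument or row to a line. send_rows: Moves the arm, as the interface text tells. Its arguments: {"type":"object","properties":{"offset":{"type":"array","items":{"type":"array","items":{"type":"number"}}},"twist":{"type":"array","items":{"type":"array","items":{"type":"number"}}},"grip":{"type":"array","items":{"type":"number"}},"squeeze":{"type":"number"}},"required":["offset","twist","grip"]}

```bash
mkdir -p pics; ls; python3 - <<'E'
from rig import r
import cv2,numpy as np
for n in("top","side"):
    cv2.imwrite(f"pics/{n}0.png",r.grab_frame(n))
    c=r.get_calibration(n);print(n,np.round(c["K"],1).tolist(),np.round(c["D"],4),np.round(c["T"],3).tolist())
print(r.nose_length,r.get_state());print(r.get_calibration("wrist"))
E
```

```text
pics
top [[437.2, 0.0, 313.1], [0.0, 437.2, 192.3], [0.0, 0.0, 1.0]] [-0.105  0.     0.     0.     0.   ] [[0.029, 0.998, -0.062, 0.531], [-1.0, 0.029, -0.001, 0.212], [0.001, 0.062, 0.998, 1.111], [0.0, 0.0, 0.0, 1.0]]
side [[466.3, 0.0, 320.5], [0.0, 466.3, 198.4], [0.0, 0.0, 1.0]] [-0.0418  0.      0.      0.      0.    ] [[0.599, 0.463, -0.653, -0.09], [-0.8, 0.328, -0.502, -0.312], [-0.019, 0.823, 0.567, 0.654], [0.0, 0.0, 0.0, 1.0]]
0.008 {'clock': 0.1, 'joint_pos': array([ 1.38659595e+00,  2.55671940e-01,  1.07138599e-01, -4.05189151e-04,
       -1.42388448e+00, -2.84572332e-01]), 'dq': array([0.00012449, 0.00035506, 0.00065284, 0.00348806, 0.00015776,
       0.0008947 ]), 'tau': array([-2.32702085e-03, -3.87604737e+01,  2.38475096e+01,  5.37796453e+00,
       -3.80006939e-03,  5.67328797e-06]), 'position': array([0.24823574, 0.49024849, 0.19889908]), 'ee_rot': array([ 8.19780099e-04,  9.72649776e-01, -2.32275087e-01, -1.59464663e-04]), 'wrist_force': array([-0.50084872, -0.21359529,  0.44910167]), 'torque': array([ 0.01348192,  0.01171365, -0.04118177]), 'gripper_force': 0.0, 'grip_width': 0.08545504383302552}
{'K': array([[312.89242958,   0.        , 323.53197843],
       [  0.        , 312.89242958, 198.08660369],
       [  0.        ,   0.        ,   1.        ]]), 'D': array([-0.00198283,  0.        ,  0.        ,  0.        ,  0.        ]), 'hand_eye': array([[-4.53734503e-04,  9.58346986e-01,  2.85606107e-01,
         7.21885564e-02],
       [ 9.99999328e-01,  1.30068425e-04,  1.15222856e-03,
         1.51778785e-03],
       [ 1.06708644e-03,  2.85606438e-01, -9.58346401e-01,
        -1.73406243e-01],
       [ 0.00000000e+00,  0.00000000e+00,  0.00000000e+00,
         1.00000000e+00]])}
```

View pics/top0.png

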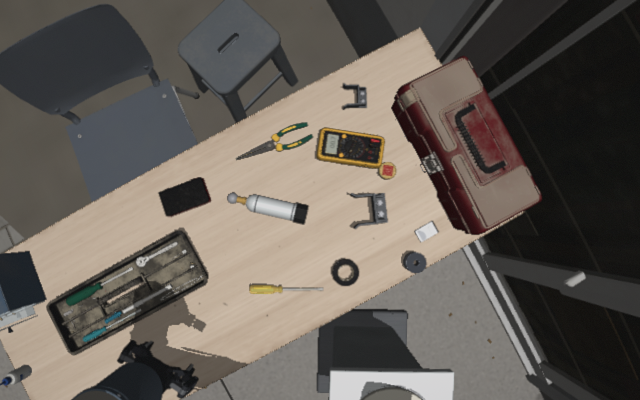

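View pics/side0.png

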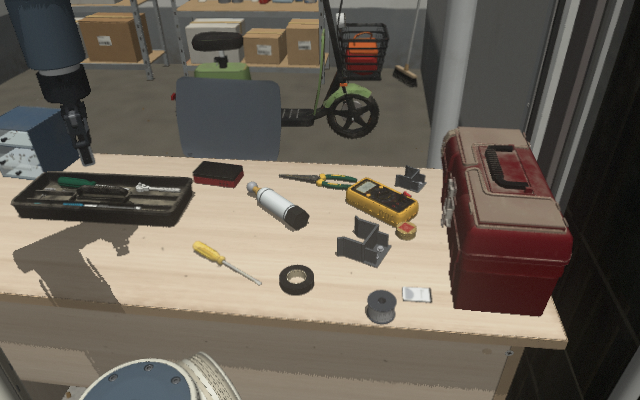

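The top view shows the cylinder with its ball at (233,198) and its black foot at (305,213). Two things could be taken for the stop: the large channel at (370,209) and the small one at (355,96). I choose the larger, which opens left. The only cylinder candidate is the one at (270,207). One close crop to check.

```bash
cat > h.py <<'E'
import numpy as np,cv2
from rig import r
from scipy.spatial.transform import Rotation as R
def pose():
    s=r.get_state();q=s["ee_rot"];T=np.eye(4);T[:3,:3]=R.from_quat([q[1],q[2],q[3],q[0]]).as_matrix();T[:3,3]=s["position"];return T
def cast(n,px,z,tool=None):
    c=r.get_calibration(n);T=c["T"] if n!="wrist" else tool@c["hand_eye"]
    u=cv2.undistortPoints(np.array(px,float).reshape(-1,1,2),c["K"],c["D"]).reshape(-1,2)
    d=np.c_[u[:,0],-u[:,1],-np.ones(len(u))]@T[:3,:3].T;o=T[:3,3]
    z=np.broadcast_to(z,len(u));return o+d*((z-o[2])/d[:,2])[:,None]
def proj(n,P,tool=None):
    c=r.get_calibration(n);T=c["T"] if n!="wrist" else tool@c["hand_eye"]
    p=(np.array(P,float)-T[:3,3])@T[:3,:3];p=p*[1,-1,-1]
    return cv2.projectPoints(p,np.zeros(3),np.zeros(3),c["K"],c["D"])[0].reshape(-1,2)
E
python3 - <<'E'
from h import *
a=cv2.imread("pics/top0.png");cv2.imwrite("pics/crop0.png",cv2.resize(a[170:250,220:400],None,fx=4.4,fy=4.4,interpolation=cv2.INTER_CUBIC))
print(cast("top",[(233,198),(305,213),(370,209),(355,96)],[.022,.022,.0,.0]).round(3))
E
```

```text
[[0.579 0.413 0.022]
 [0.547 0.231 0.022]
 [0.562 0.067 0.   ]
 [0.854 0.111 0.   ]]
```

View pics/crop0.png

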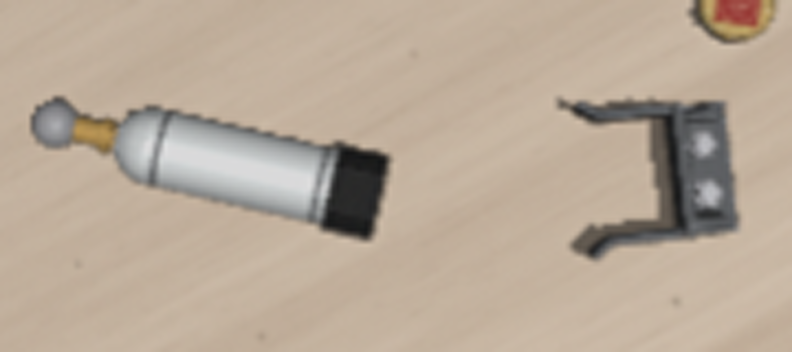

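The crop confirms the choice: the cylinder's foot (crop 360,193) faces the large stop (back near crop 678,168), which opens toward it. Its cheeks tilt about 8° one way and the cylinder about 13° the other. I'll move above them for a closer wrist view.

{"name": "send_rows", "arguments": {
  "offset": [
    [40, 12, 0],
    [40, 12, 0],
    [40, 12, 0],
    [40, 12, 0],
    [40, 12, 0],
    [40, 12, 0],
    [40, 12, 0],
    [40, 12, 0],
    [40, 13, 0],
    [40, 13, 0]
  ],
  "twist": [
    [0, 0, 0],
    [0, 0, 0],
    [0, 0, 0],
    [0, 0, 0],
    [0, 0, 0],
    [0, 0, 0],
    [0, 0, 0],
    [0, 0, 0],
    [0, 0, 0],
    [0, 0, 0]
  ],
  "grip": [85, 85, 85, 85, 85, 85, 85, 85, 85, 85]
}}

```text
clock: 1.35
position: [0.5508, 0.2, 0.1992]
ee_rot: [0.0, 0.973, -0.232, -0.0]
wrist_force: [0.3, 0.3, 0.3]
grip_width: 0.085
gripper_force: 0.0
```

{"name": "send_rows", "arguments": {
  "offset": [
    [0, 0, 0],
    [0, 0, 0],
    [0, 0, 0],
    [0, 0, 0],
    [0, 0, 0],
    [0, 0, 0],
    [0, 0, 0],
    [0, 0, 0]
  ],
  "twist": [
    [0, 0, 0.16],
    [0, 0, 0.16],
    [0, 0, 0.16],
    [0, 0, 0.16],
    [0, 0, 0.16],
    [0, 0, 0.16],
    [0, 0, 0.14],
    [0, 0, 0]
  ],
  "grip": [85, 85, 85, 85, 85, 85, 85, 85]
}}

```text
clock: 2.35
position: [0.5499, 0.201, 0.1992]
ee_rot: [0.0, 0.708, -0.706, -0.0]
wrist_force: [0.5, -0.0, -0.1]
grip_width: 0.0849
gripper_force: 0.0
```

```bash
python3 - <<'E'
from h import *
T=pose();np.save("T1.npy",T);print(T.round(3))
a=r.grab_frame("wrist");cv2.imwrite("pics/w1.png",a)
E
```

```text
[[ 0.003 -1.    -0.001  0.55 ]
 [-1.    -0.003 -0.     0.201]
 [ 0.     0.001 -1.     0.199]
 [ 0.     0.     0.     1.   ]]
```

View pics/w1.png

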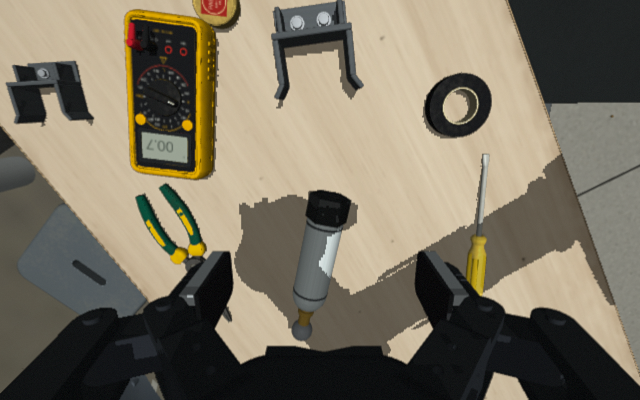

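The wrist view shows the cylinder with its ball at about (302,329) and foot at (328,205), and the large stop at (313,45). I'll crop in for edge pixels.

```bash
python3 - <<'E'
from h import *
a=cv2.imread("pics/w1.png")
b=cv2.resize(a[0:110,260:370],None,fx=5,fy=5,interpolation=cv2.INTER_CUBIC)
c=cv2.resize(a[180:350,280:360],None,fx=3.2,fy=3.2,interpolation=cv2.INTER_CUBIC)
o=np.zeros((550,800,3),np.uint8);o[:,:550]=b;o[:544,544:800]=c;cv2.imwrite("pics/c2.png",o)
E
```

```text
(no output)
```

View pics/c2.png

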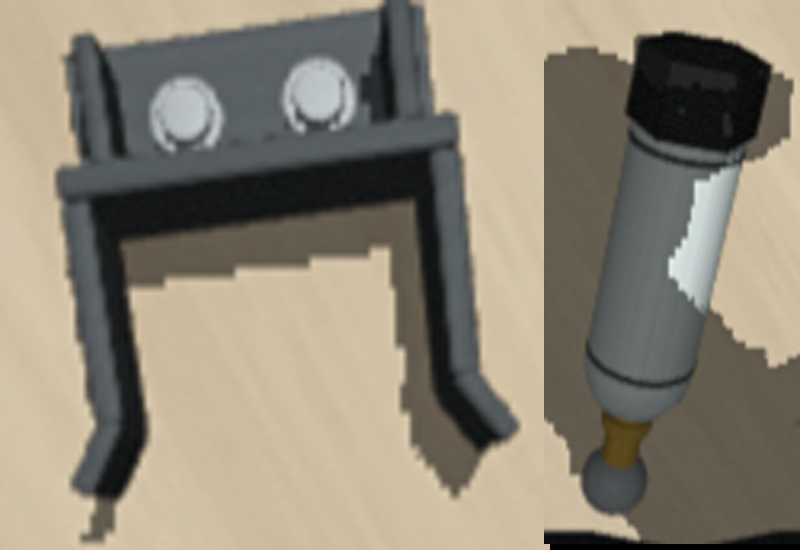

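```bash
python3 - <<'E'
from h import *
T=np.load("T1.npy")
f=lambda L:(np.array(L,float)+.5)/5-.5+[260,0]
g=lambda L:(np.array(L,float)-[544,0]+.5)/3.2-.5+[280,180]
top=cast("wrist",f([(62,197),(457,147)]),.05,T); ic=cast("wrist",f([(94,195),(437,150),(115,420),(455,375)]),.05,T); base=cast("wrist",f([(122,240),(415,200)]),0,T)
for n,q in(("top",top),("incheek",ic),("base",base)):
    print(n,q.round(4).tolist(),np.linalg.norm(q[0]-q[1]).round(4),q[:2].mean(0).round(4))
for q in(top,base):
    d=q[1]-q[0];print("ang out",np.degrees(np.arctan2(-d[0]*-1,-d[1]*1)) , d)
print("cheek dirs",ic[2]-ic[0],ic[3]-ic[1])
b=cast("wrist",g([(614,482)]),.022,T)[0]
r1=cast("wrist",g([(630,130),(745,158)]),.024,T);r2=cast("wrist",g([(587,348),(695,380)]),.024,T)
m1,m2=r1.mean(0),r2.mean(0)
print("ball",b,"ring1",m1,np.linalg.norm(r1[0]-r1[1]),"ring2",m2,"dist",np.linalg.norm(b-m1),np.linalg.norm(m1-m2))
u=(m1-b)[:2];u/=np.linalg.norm(u);print("foot",b[:2]+u*.19,"dir deg",np.degrees(np.arctan2(u[1],u[0])),"grasp95",b[:2]+u*.095)
E
```

```text
top [[0.5973, 0.0686, 0.05], [0.5237, 0.0599, 0.05]] 0.0741 [0.5605 0.0643 0.05  ]
incheek [[0.5913, 0.0682, 0.05], [0.5274, 0.0605, 0.05], [0.5888, 0.1078, 0.05], [0.523, 0.0994, 0.05]] 0.0644 [0.5594 0.0643 0.05  ]
base [[0.5921, 0.0679, 0.0], [0.5285, 0.0598, 0.0]] 0.0641 [0.5603 0.0639 0.    ]
ang out -83.31606626645649 [-7.36037093e-02 -8.62552535e-03 -5.55111512e-17]
ang out -82.75521540377753 [-0.06355047 -0.00807876  0.        ]
cheek dirs [-0.00256376  0.0395733   0.        ] [-0.00440588  0.03898653  0.        ]
ball [0.57761275 0.41660619 0.022     ] ring1 [0.54734914 0.264436   0.024     ] 0.04431535801166765 ring2 [0.56556719 0.35863336 0.024     ] dist 0.15516330968293388 0.09594289640094379
foot [0.54055139 0.23025583] dir deg -101.24821803738736 grasp95 [0.55908207 0.32343101]
```

{"name": "send_rows", "arguments": {
  "offset": [
    [-41, -3, 0],
    [-41, -3, 0],
    [-41, -3, 0],
    [0, 0, 0],
    [0, 0, 0],
    [0, 0, 40],
    [0, 0, 40],
    [0, 0, 40],
    [0, 0, 40],
    [0, 0, 0]
  ],
  "twist": [
    [0, 0, 0],
    [0, 0, 0],
    [0, 0, 0],
    [0, 0, 0.1],
    [0, 0, 0.1],
    [0, 0, 0],
    [0, 0, 0],
    [0, 0, 0],
    [0, 0, 0],
    [0, 0, 0]
  ],
  "grip": [85, 85, 85, 85, 85, 85, 85, 85, 85, 85]
}}

```text
clock: 3.65
position: [0.5566, 0.3223, 0.0361]
ee_rot: [-0.004, -0.634, 0.773, 0.0]
wrist_force: [-0.1, 0.5, 0.4]
grip_width: 0.085
gripper_force: 0.0
```

{"name": "send_rows", "arguments": {
  "offset": [
    [0, 0, 20],
    [0, 0, 0],
    [0, 0, 0],
    [0, 0, 0],
    [0, 0, 0],
    [0, 0, 0],
    [0, 0, 0],
    [0, 0, 0],
    [0, 0, 0],
    [0, 0, 0]
  ],
  "twist": [
    [0, 0, 0],
    [0, 0, 0],
    [0, 0, 0],
    [0, 0, 0],
    [0, 0, 0],
    [0, 0, 0],
    [0, 0, 0],
    [0, 0, 0],
    [0, 0, 0],
    [0, 0, 0]
  ],
  "grip": [85, 35, 35, 35, 35, 35, 35, 35, 35, 35],
  "squeeze": 30
}}

```text
clock: 4.9
position: [0.559, 0.3241, 0.0196]
ee_rot: [-0.0, -0.634, 0.774, -0.0]
wrist_force: [-0.1, 0.1, -1.1]
grip_width: 0.035
gripper_force: 0.0
```

Opening reached 35 mm with no force, so the body wasn't gripped. Looking.

```bash
python3 - <<'E'
from h import *
T=pose();print(T.round(3))
a=r.grab_frame("wrist");b=r.grab_frame("side");c=r.grab_frame("top")
o=np.zeros((600,800,3),np.uint8);o[:400,:640]=a;o[400:600,:300]=cv2.resize(b[150:250,200:350],None,fx=2,fy=2);o[400:600,320:740]=cv2.resize(c[150:250,200:410],None,fx=2,fy=2)
cv2.imwrite("pics/m3.png",o)
E
```

```text
[[-0.197 -0.98  -0.     0.559]
 [-0.98   0.197 -0.     0.324]
 [ 0.     0.    -1.     0.02 ]
 [ 0.     0.     0.     1.   ]]
```

View pics/m3.png

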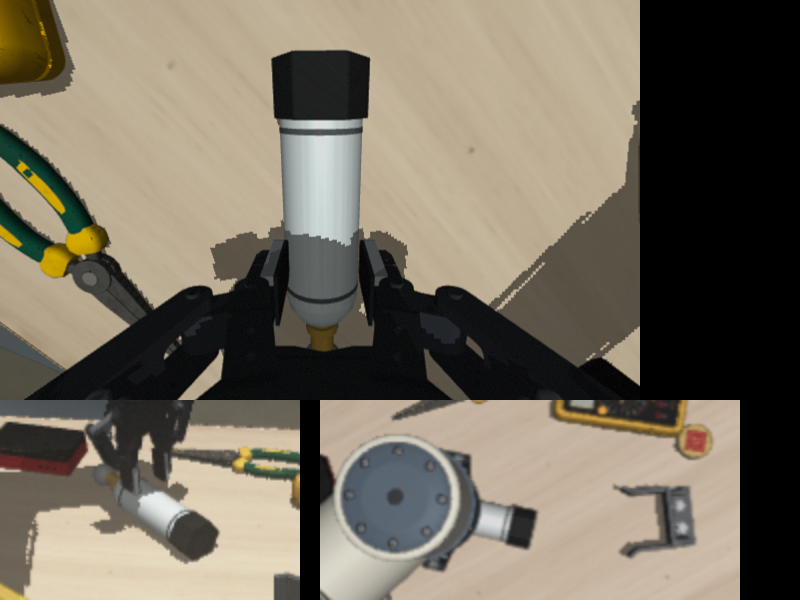

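The cylinder is well centred between the pads, with a small gap each side (wrist px 280 and 368), so it is not yet gripped. I'll close further.

{"name": "send_rows", "arguments": {
  "offset": [
    [0, 0, 0],
    [0, 0, 0],
    [0, 0, 0],
    [0, 0, 0],
    [0, 0, 0]
  ],
  "twist": [
    [0, 0, 0],
    [0, 0, 0],
    [0, 0, 0],
    [0, 0, 0],
    [0, 0, 0]
  ],
  "grip": [10, 10, 10, 10, 10],
  "squeeze": 30
}}

```text
clock: 5.68
position: [0.559, 0.3241, 0.0197]
ee_rot: [0.0, -0.634, 0.774, 0.0]
wrist_force: [-0.5, -0.4, 0.3]
grip_width: 0.0104
gripper_force: 0.0
```

```bash
python3 - <<'E'
from h import *
T=pose();s=r.get_state();print(s["grip_width"],s["gripper_force"])
print(proj("wrist",[T[:3,3],T[:3,3]-T[:3,2]*.011,T[:3,3]+T[:3,2]*.008,T[:3,3]+T[:3,1]*.022,T[:3,3]-T[:3,1]*.022],T).round(0))
a=r.grab_frame("wrist");b=r.grab_frame("side")
o=np.zeros((600,640,3),np.uint8);o[:200]=a[200:];o[200:600,:640]=cv2.resize(b[140:240,200:360],None,fx=4,fy=4)
cv2.imwrite("pics/m4.png",o)
E
```

```text
0.010394649379885367 0.0
[[322. 233.]
 [322. 241.]
 [322. 228.]
 [359. 233.]
 [286. 233.]]
```

View pics/m4.png

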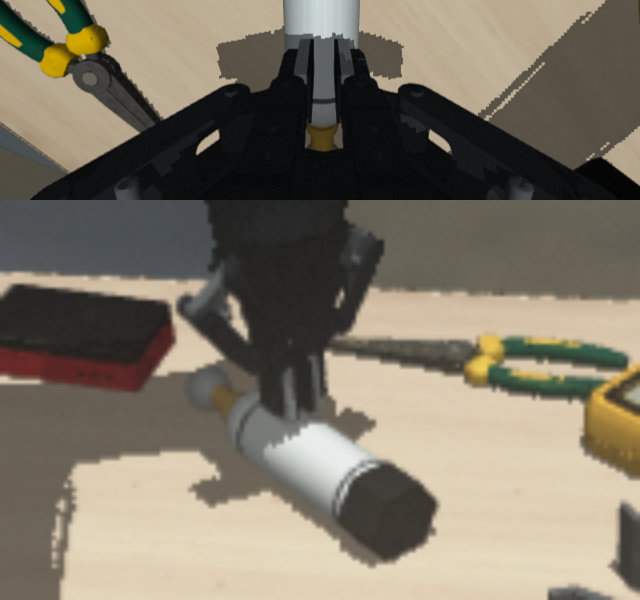

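The fingers closed above the cylinder (tips at about side-crop (290,410)). I'll check how far the real tips stand from the reported TCP.

```bash
python3 - <<'E'
from h import *
T=pose();p=T[:3,3]
for z in(.01,.03,.045,.055,.065,.085,.1):
    q=[p[0],p[1],z]
    print(z,((proj("side",[q])-[200,140])*4+[0,200]).round(0), proj("wrist",[q+T[:3,0]*.011+T[:3,1]*.006,q+T[:3,0]*.011-T[:3,1]*.006],T).round(0).tolist())
a=cv2.imread("pics/m4.png")
o=np.vstack([cv2.resize(a[20:100,240:400],None,fx=4,fy=4,interpolation=cv2.INTER_CUBIC)[:300],cv2.resize(a[200:440,160:480],None,fx=1.25,fy=1.25)[:,:]if 0 else cv2.resize(a[290:440,200:360],(640,300),interpolation=cv2.INTER_CUBIC)])
cv2.imwrite("pics/m5.png",o)
E
```

```text
0.01 [[301. 469.]] [[332.0, 211.0], [313.0, 211.0]]
0.03 [[298. 441.]] [[333.0, 222.0], [311.0, 222.0]]
0.045 [[296. 420.]] [[334.0, 233.0], [310.0, 233.0]]
0.055 [[295. 406.]] [[335.0, 241.0], [310.0, 241.0]]
0.065 [[294. 391.]] [[335.0, 251.0], [309.0, 251.0]]
0.085 [[291. 362.]] [[337.0, 274.0], [306.0, 274.0]]
0.1 [[289. 340.]] [[339.0, 296.0], [304.0, 296.0]]
```

View pics/m5.png

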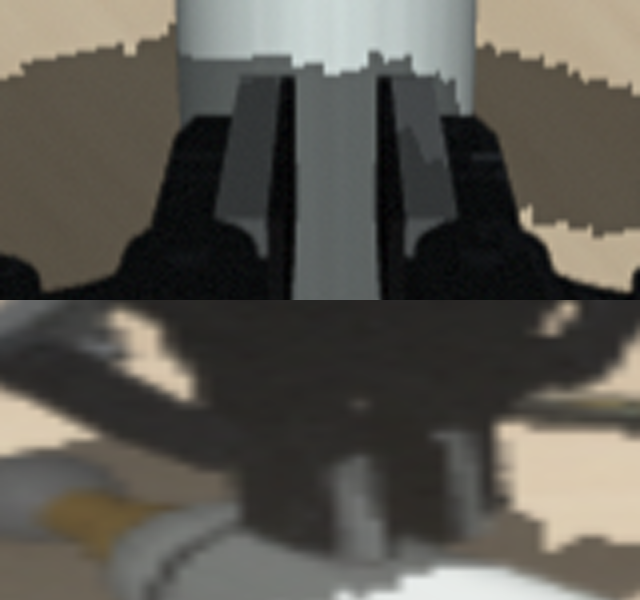

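Both views put the finger tips at z ≈ 0.046 while the reported TCP is at 0.020. The tips therefore stand about 26 mm behind the TCP reading rather than 8 mm ahead. I'll open, go about 38 mm deeper in steps while watching the force, and grip again.

{"name": "send_rows", "arguments": {
  "offset": [
    [0, 0, 0],
    [0, 0, 0],
    [0, 0, 0],
    [0, 0, 0],
    [0, 0, 0],
    [0, 0, 0],
    [0, 0, 10],
    [0, 0, 10],
    [0, 0, 10],
    [0, 0, 0]
  ],
  "twist": [
    [0, 0, 0],
    [0, 0, 0],
    [0, 0, 0],
    [0, 0, 0],
    [0, 0, 0],
    [0, 0, 0],
    [0, 0, 0],
    [0, 0, 0],
    [0, 0, 0],
    [0, 0, 0]
  ],
  "grip": [85, 85, 85, 85, 85, 85, 85, 85, 85, 85]
}}

```text
clock: 7.02
position: [0.5581, 0.3235, -0.0118]
ee_rot: [-0.001, -0.634, 0.774, 0.0]
wrist_force: [-0.2, 0.2, -0.1]
grip_width: 0.0849
gripper_force: 0.0
```

{"name": "send_rows", "arguments": {
  "offset": [
    [0, 0, 5],
    [0, 0, 3],
    [0, 0, 0],
    [0, 0, 0],
    [0, 0, 0],
    [0, 0, 0],
    [0, 0, 0],
    [0, 0, 0]
  ],
  "twist": [
    [0, 0, 0],
    [0, 0, 0],
    [0, 0, 0],
    [0, 0, 0],
    [0, 0, 0],
    [0, 0, 0],
    [0, 0, 0],
    [0, 0, 0]
  ],
  "grip": [85, 85, 35, 35, 35, 35, 35, 35],
  "squeeze": 30
}}

```text
clock: 8.02
position: [0.5599, 0.3244, -0.0175]
ee_rot: [0.001, -0.634, 0.773, -0.0]
wrist_force: [3.8, -1.1, 4.0]
grip_width: 0.0427
gripper_force: 31.8
```

Gripped at 43 mm with 32 N. Now turning it square and sliding it toward the mouth.

{"name": "send_rows", "arguments": {
  "offset": [
    [0, 0, 0],
    [0, 0, 0],
    [0, 0, 0],
    [0, 0, 0],
    [0, 0, 0],
    [12, 5, 0],
    [15, 5, 0],
    [15, 5, 0],
    [15, 5, 0],
    [15, 5, 0],
    [12, 4, 0],
    [0, 0, 0]
  ],
  "twist": [
    [0, 0, -0.06],
    [0, 0, -0.065],
    [0, 0, -0.065],
    [0, 0, -0.06],
    [0, 0, -0.06],
    [0, 0, 0],
    [0, 0, 0],
    [0, 0, 0],
    [0, 0, 0],
    [0, 0, 0],
    [0, 0, 0],
    [0, 0, 0]
  ],
  "grip": [35, 35, 35, 35, 35, 35, 35, 35, 35, 35, 35, 35],
  "squeeze": 50
}}

```text
clock: 9.52
position: [0.54, 0.2384, -0.0173]
ee_rot: [-0.001, 0.745, -0.667, -0.0]
wrist_force: [-0.1, 3.0, 6.8]
grip_width: 0.0423
gripper_force: 51.1
```

```bash
python3 - <<'E'
from h import *
T=pose();print(T.round(3),r.get_state()["wrist_force"]);np.save("T2.npy",T)
p=T[:3,3]
o=np.array([-.113,.9936]);s=np.array([.5603,.064]);d=p[:2]-s;print("stop frame",d@o,d@[-o[1],o[0]])
a=r.grab_frame("wrist")
cv2.imwrite("pics/w6.png",a)
cv2.imwrite("pics/w6c.png",cv2.resize(a[:300,170:470],None,fx=2,fy=2,interpolation=cv2.INTER_CUBIC))
E
```

```text
[[ 0.111 -0.994  0.002  0.54 ]
 [-0.994 -0.111  0.002  0.238]
 [-0.002 -0.002 -1.    -0.017]
 [ 0.     0.     0.     1.   ]] [-0.09294841  3.04257175  6.83236197]
stop frame 0.17559821853732752 0.0004304897911524988
```

View pics/w6c.png

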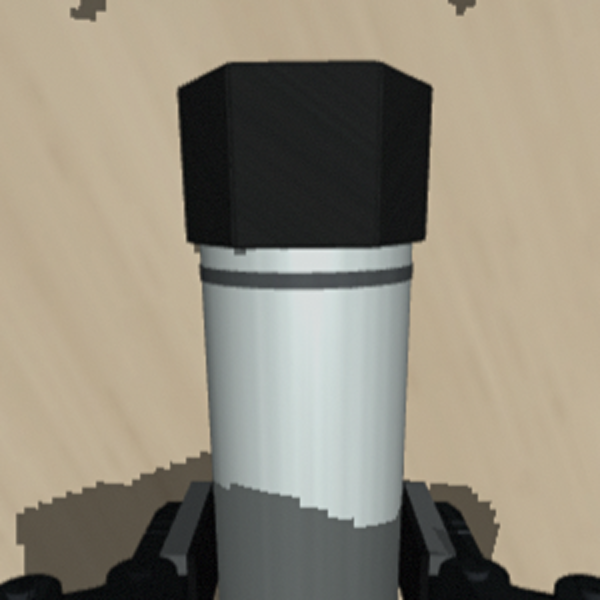

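Cylinder is square in the jaws: foot top edge at crop row 62, columns 228–385. Working out the remaining gap.

```bash
python3 - <<'E'
from h import *
T=np.load("T2.npy")
q=np.array([(228,62),(385,62),(180,88),(432,88)],float)/2+[170,0]
P=cast("wrist",q,[.044,.044,.022,.022],T)
o=np.array([-.113,.9936]);s=np.array([.5603,.064])
for p in P: print(p.round(4),((p[:2]-s)@o).round(4),((p[:2]-s)@[-o[1],o[0]]).round(4))
E
```

```text
[0.5622 0.1438 0.044 ] 0.0791 -0.0109
[0.5371 0.141  0.044 ] 0.0792 0.0143
[0.5742 0.1453 0.022 ] 0.0792 -0.023
[0.5254 0.1399 0.022 ] 0.0793 0.0261
```

{"name": "send_rows", "arguments": {
  "offset": [
    [10, 0, 0],
    [15, 0, 0],
    [15, -1, 0],
    [12, -1, 0],
    [8, 0, 0],
    [5, 0, 0],
    [3, 0, 0],
    [0, 0, 0]
  ],
  "twist": [
    [0, 0, 0],
    [0, 0, 0],
    [0, 0, 0],
    [0, 0, 0],
    [0, 0, 0],
    [0, 0, 0],
    [0, 0, 0],
    [0, 0, 0]
  ],
  "grip": [35, 35, 35, 35, 35, 35, 35, 35]
}}

```text
clock: 10.58
position: [0.55, 0.1728, -0.0174]
ee_rot: [-0.002, 0.746, -0.666, -0.0]
wrist_force: [-0.1, 6.5, 6.0]
grip_width: 0.0426
gripper_force: 51.2
```

{"name": "send_rows", "arguments": {
  "offset": [
    [2, 0, 0],
    [2, 0, 0],
    [1, 0, 0],
    [0, 0, 0]
  ],
  "twist": [
    [0, 0, 0],
    [0, 0, 0],
    [0, 0, 0],
    [0, 0, 0]
  ],
  "grip": [35, 35, 35, 35]
}}

```text
clock: 11.08
position: [0.5506, 0.1683, -0.0174]
ee_rot: [-0.003, 0.746, -0.666, -0.001]
wrist_force: [-0.7, 7.8, 7.3]
grip_width: 0.0421
gripper_force: 51.2
```

{"name": "send_rows", "arguments": {
  "offset": [
    [2, 0, 0],
    [2, 0, 0],
    [0, 0, 0]
  ],
  "twist": [
    [0, 0, 0],
    [0, 0, 0],
    [0, 0, 0]
  ],
  "grip": [35, 35, 35]
}}

```text
clock: 11.45
position: [0.551, 0.1642, -0.0174]
ee_rot: [-0.002, 0.746, -0.666, -0.0]
wrist_force: [-1.0, 8.4, 7.2]
grip_width: 0.0422
gripper_force: 51.2
```

{"name": "send_rows", "arguments": {
  "offset": [
    [2, 0, 0],
    [1, 0, 0],
    [0, 0, 0]
  ],
  "twist": [
    [0, 0, 0],
    [0, 0, 0],
    [0, 0, 0]
  ],
  "grip": [35, 35, 35]
}}

```text
clock: 11.82
position: [0.5514, 0.1613, -0.0174]
ee_rot: [-0.002, 0.746, -0.666, -0.0]
wrist_force: [-1.5, 8.9, 6.4]
grip_width: 0.0424
gripper_force: 51.2
```

{"name": "send_rows", "arguments": {
  "offset": [
    [1, 0, 0],
    [1, 0, 0],
    [0, 0, 0]
  ],
  "twist": [
    [0, 0, 0],
    [0, 0, 0],
    [0, 0, 0]
  ],
  "grip": [35, 35, 35]
}}

```text
clock: 12.2
position: [0.5514, 0.1608, -0.0174]
ee_rot: [-0.003, 0.746, -0.666, -0.001]
wrist_force: [-3.2, 12.0, 6.9]
grip_width: 0.042
gripper_force: 51.3
```

{"name": "send_rows", "arguments": {
  "offset": [
    [1, 0, 0],
    [1, 0, 0],
    [0, 0, 0]
  ],
  "twist": [
    [0, 0, 0],
    [0, 0, 0],
    [0, 0, 0]
  ],
  "grip": [35, 35, 35]
}}

```text
clock: 12.58
position: [0.5515, 0.1608, -0.0174]
ee_rot: [-0.005, 0.746, -0.666, -0.002]
wrist_force: [-4.6, 19.0, 6.9]
grip_width: 0.0424
gripper_force: 51.3
```

Butted: the arm stopped at y = 0.161 while the force rose to 19 N against about 9 N of drag. Now releasing and shifting back to the ball.

{"name": "send_rows", "arguments": {
  "offset": [
    [0, 0, 0],
    [0, 0, 0],
    [0, 0, 0],
    [0, 0, 0],
    [0, 0, 0],
    [-24, 0, 0],
    [-24, 0, 0],
    [-24, 0, 0],
    [-20, 0, 0],
    [0, 0, 0],
    [0, 0, 0]
  ],
  "twist": [
    [0, 0, 0],
    [0, 0, 0],
    [0, 0, 0],
    [0, 0, 0],
    [0, 0, 0],
    [0, 0, 0],
    [0, 0, 0],
    [0, 0, 0],
    [0, 0, 0],
    [0, 0, 0],
    [0, 0, 0]
  ],
  "grip": [85, 85, 85, 85, 85, 85, 85, 85, 85, 85, 85]
}}

```text
clock: 13.95
position: [0.5405, 0.2454, -0.0184]
ee_rot: [0.0, 0.746, -0.666, -0.0]
wrist_force: [-0.7, -0.3, 0.6]
grip_width: 0.085
gripper_force: 0.0
```

```bash
cat >> h.py <<'E'
def sf(p):
    o=np.array([-.113,.9936]);d=np.array(p)[:2]-[.5603,.064];return np.array([d@o+0,d@[-o[1],o[0]]])
E
python3 - <<'E'
from h import *
T=pose();print(T.round(4),sf(T[:3,3]))
a=r.grab_frame("wrist")
print(proj("wrist",[[.5603-.113*.19,.064+.9936*.19,.022],[.5603,.064,.044]],T))
cv2.imwrite("pics/w7.png",a[:, :])
E
```

```text
[[ 1.119e-01 -9.937e-01 -3.000e-04  5.405e-01]
 [-9.937e-01 -1.119e-01 -3.000e-04  2.454e-01]
 [ 2.000e-04  4.000e-04 -1.000e+00 -1.840e-02]
 [ 0.000e+00  0.000e+00  0.000e+00  1.000e+00]] [ 0.18251427 -0.00079133]
[[ 323.04706602  280.39326264]
 [ 321.3635801  -364.58859358]]
```

View pics/w7.png

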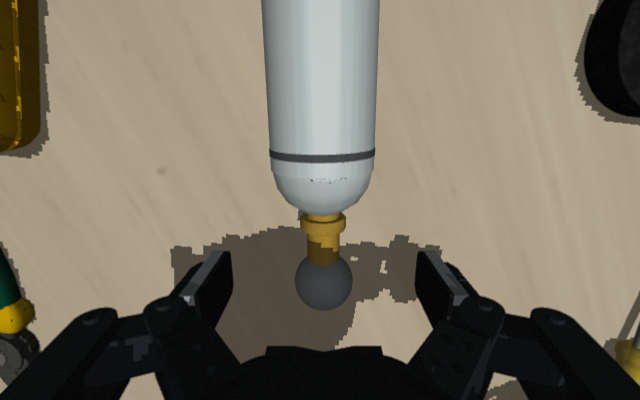

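The ball is at (323,281), where predicted (323,280), so the cylinder stayed butted. Shifting 7 mm back, gripping it lightly, and computing the raise path.

{"name": "send_rows", "arguments": {
  "offset": [
    [-7, 0, 0],
    [0, 0, 0],
    [0, 0, 0],
    [0, 0, 0],
    [0, 0, 0],
    [0, 0, 0],
    [0, 0, 0],
    [0, 0, 0]
  ],
  "twist": [
    [0, 0, 0],
    [0, 0, 0],
    [0, 0, 0],
    [0, 0, 0],
    [0, 0, 0],
    [0, 0, 0],
    [0, 0, 0],
    [0, 0, 0]
  ],
  "grip": [85, 85, 20, 20, 20, 20, 20, 20],
  "squeeze": 25
}}

```text
clock: 15.0
position: [0.5399, 0.2525, -0.0182]
ee_rot: [-0.0, 0.746, -0.666, 0.0]
wrist_force: [0.5, -0.8, 2.2]
grip_width: 0.0264
gripper_force: 24.5
```

```bash
python3 - <<'E'
import numpy as np
t=np.radians(np.arange(0,91,3));X=22*np.sin(t)+190*np.cos(t);Z=22*np.cos(t)+190*np.sin(t)
for a,x,z in zip(np.arange(3,91,3),np.diff(X),np.diff(Z)):print(a,round(-x,1),round(-z,1))
E
```

```text
3 -0.9 -9.9
6 -0.4 -9.8
9 0.2 -9.7
12 0.7 -9.6
15 1.2 -9.4
18 1.7 -9.2
21 2.2 -9.0
24 2.7 -8.7
27 3.2 -8.5
30 3.7 -8.2
33 4.2 -7.9
36 4.7 -7.5
39 5.1 -7.2
42 5.6 -6.8
45 6.0 -6.4
48 6.4 -6.0
51 6.8 -5.6
54 7.2 -5.1
57 7.5 -4.7
60 7.9 -4.2
63 8.2 -3.7
66 8.5 -3.2
69 8.7 -2.7
72 9.0 -2.2
75 9.2 -1.7
78 9.4 -1.2
81 9.6 -0.7
84 9.7 -0.2
87 9.8 0.4
90 9.9 0.9
```

{"name": "send_rows", "arguments": {
  "offset": [
    [2.5, 0, 0],
    [-1, 0, -10],
    [-0.5, 0, -10],
    [0, 0, -9.5],
    [0.5, 0, -9.5],
    [1, 0, -9.5],
    [2, 0, -9],
    [2, 0, -9],
    [3, 0, -8.5],
    [3, 0, -8.5],
    [3.5, 0, -8.5],
    [0, 0, 0]
  ],
  "twist": [
    [0, 0, 0],
    [0, 0, 0],
    [0, 0, 0],
    [0, 0, 0],
    [0, 0, 0],
    [0, 0, 0],
    [0, 0, 0],
    [0, 0, 0],
    [0, 0, 0],
    [0, 0, 0],
    [0, 0, 0],
    [0, 0, 0]
  ],
  "grip": [20, 20, 20, 20, 20, 20, 20, 20, 20, 20, 20, 20]
}}

```text
clock: 16.5
position: [0.542, 0.2366, 0.0745]
ee_rot: [-0.001, 0.745, -0.667, 0.0]
wrist_force: [0.6, -0.0, -2.7]
grip_width: 0.0262
gripper_force: 24.9
```

{"name": "send_rows", "arguments": {
  "offset": [
    [2, 0, 0],
    [2, 0, 0],
    [0, 0, 0]
  ],
  "twist": [
    [0, 0, 0],
    [0, 0, 0],
    [0, 0, 0]
  ],
  "grip": [20, 20, 20]
}}

```text
clock: 16.88
position: [0.5429, 0.235, 0.0747]
ee_rot: [-0.002, 0.746, -0.666, -0.0]
wrist_force: [-1.0, 5.3, 0.5]
grip_width: 0.0262
gripper_force: 25.1
```

Foot presses with about 5 N now. Continuing to about 60°.

{"name": "send_rows", "arguments": {
  "offset": [
    [4.2, 0, -7.9],
    [4.7, 0, -7.5],
    [5.1, 0, -7.2],
    [5.6, 0, -6.8],
    [6, 0, -6.4],
    [6.4, 0, -6],
    [0, 0, 0]
  ],
  "twist": [
    [0, 0, 0],
    [0, 0, 0],
    [0, 0, 0],
    [0, 0, 0],
    [0, 0, 0],
    [0, 0, 0],
    [0, 0, 0]
  ],
  "grip": [20, 20, 20, 20, 20, 20, 20]
}}

```text
clock: 17.75
position: [0.5457, 0.1998, 0.1157]
ee_rot: [0.0, 0.745, -0.667, 0.0]
wrist_force: [0.7, -0.3, -3.6]
grip_width: 0.0261
gripper_force: 24.9
```

{"name": "send_rows", "arguments": {
  "offset": [
    [2, 0, 0],
    [2, 0, 0],
    [0, 0, 0]
  ],
  "twist": [
    [0, 0, 0],
    [0, 0, 0],
    [0, 0, 0]
  ],
  "grip": [20, 20, 20]
}}

```text
clock: 18.12
position: [0.5468, 0.1982, 0.1166]
ee_rot: [-0.002, 0.746, -0.666, 0.0]
wrist_force: [-1.1, 5.2, 4.4]
grip_width: 0.0264
gripper_force: 25.4
```

{"name": "send_rows", "arguments": {
  "offset": [
    [6.8, 0, -5.6],
    [7.2, 0, -5.1],
    [7.5, 0, -4.7],
    [7.9, 0, -4.2],
    [1, 0, 0],
    [0, 0, 0]
  ],
  "twist": [
    [0, 0, 0],
    [0, 0, 0],
    [0, 0, 0],
    [0, 0, 0],
    [0, 0, 0],
    [0, 0, 0]
  ],
  "grip": [20, 20, 20, 20, 20, 20]
}}

```text
clock: 18.88
position: [0.5493, 0.1662, 0.1347]
ee_rot: [0.001, 0.745, -0.667, -0.0]
wrist_force: [0.6, -0.4, -2.4]
grip_width: 0.0262
gripper_force: 25.0
```

```bash
python3 - <<'E'
from h import *
T=pose();p=T[:3,3];print(sf(p),p,r.get_state()["wrist_force"])
b=r.grab_frame("side");cv2.imwrite("pics/s8.png",b)
# expected cylinder at angle th: print projected axis direction
o=np.array([-.113,.9936,0]);S=np.array([.5603,.064,0])
for d in(45,50,55,60,65,70,75,80,85,90):
    t=np.radians(d);F=S+o*.022*np.sin(t)+[0,0,.022*np.cos(t)];ax=o*np.cos(t)+[0,0,np.sin(t)]
    q=proj("side",[F+ax*.035,F+ax*.135,F+ax*.19]);v=q[1]-q[0];print(d,q.round(0).tolist(),np.degrees(np.arctan2(v[1],v[0])).round(1))
hsv=cv2.cvtColor(b,cv2.COLOR_BGR2HSV)
x0,x1,y0,y1=290,400,130,270
m=((hsv[...,1]<40)&(hsv[...,2]>120)).astype(np.uint8);M=np.zeros_like(m);M[y0:y1,x0:x1]=m[y0:y1,x0:x1]
n,l,st,c=cv2.connectedComponentsWithStats(M)
for k in range(1,n):
    if st[k,4]>80:
        ys,xs=np.where(l==k);pc=cv2.PCACompute(np.c_[xs,ys].astype(np.float32),None)[1][0];print(st[k],c[k],np.degrees(np.arctan2(pc[1],pc[0])))
E
```

```text
[ 0.10275582 -0.0005745 ] [0.54925953 0.16616208 0.13473569] [ 0.58284665 -0.43340809 -2.35852898]
45 [[352.0, 232.0], [322.0, 195.0], [306.0, 174.0]] -128.7
50 [[352.0, 231.0], [325.0, 193.0], [310.0, 171.0]] -125.0
55 [[353.0, 231.0], [329.0, 192.0], [315.0, 169.0]] -121.2
60 [[353.0, 232.0], [332.0, 191.0], [320.0, 167.0]] -117.3
65 [[354.0, 232.0], [337.0, 191.0], [326.0, 167.0]] -113.1
70 [[355.0, 233.0], [341.0, 191.0], [333.0, 166.0]] -108.7
75 [[356.0, 233.0], [346.0, 192.0], [340.0, 167.0]] -104.0
80 [[357.0, 234.0], [351.0, 193.0], [347.0, 168.0]] -99.0
85 [[358.0, 235.0], [356.0, 194.0], [354.0, 170.0]] -93.6
90 [[360.0, 236.0], [361.0, 197.0], [362.0, 173.0]] -87.8
[ 322  180   42   59 1054] [343.18690702 208.69639469] 62.462208
[357 182  19  11 109] [365.52293578 186.69724771] -20.107494
```

Side view puts the axis at about 60°, with the foot in place. The ball seems to have shifted a little in the pads, so I'll squeeze harder and follow the arc without extra push.

{"name": "send_rows", "arguments": {
  "offset": [
    [0, 0, 0],
    [0, 0, 0],
    [8.2, 0, -3.7],
    [8.5, 0, -3.2],
    [8.7, 0, -2.7],
    [9, 0, -2.2],
    [9.2, 0, -1.7],
    [9.4, 0, -1.2],
    [0, 0, 0]
  ],
  "twist": [
    [0, 0, 0],
    [0, 0, 0],
    [0, 0, 0],
    [0, 0, 0],
    [0, 0, 0],
    [0, 0, 0],
    [0, 0, 0],
    [0, 0, 0],
    [0, 0, 0]
  ],
  "grip": [20, 20, 20, 20, 20, 20, 20, 20, 20],
  "squeeze": 50
}}

```text
clock: 20.05
position: [0.556, 0.1134, 0.1507]
ee_rot: [-0.001, 0.745, -0.667, 0.001]
wrist_force: [-0.2, 0.1, -0.9]
grip_width: 0.0198
gripper_force: 0.0
```

```bash
cat > chk.py <<'E'
from h import *
T=pose();p=T[:3,3];print(sf(p),p,r.get_state()["wrist_force"])
b=r.grab_frame("side")
hsv=cv2.cvtColor(b,cv2.COLOR_BGR2HSV)
m=((hsv[...,1]<40)&(hsv[...,2]>120)).astype(np.uint8);M=np.zeros_like(m);M[130:270,290:400]=m[130:270,290:400]
n,l,st,c=cv2.connectedComponentsWithStats(M)
for k in range(1,n):
    if st[k,4]>80:
        ys,xs=np.where(l==k);pc=cv2.PCACompute(np.c_[xs,ys].astype(np.float32),None)[1][0];print(st[k],c[k],np.degrees(np.arctan2(pc[1],pc[0])))
        # left/right silhouette edges per row
        if st[k,4]>500:
            for y in range(st[k,1],st[k,1]+st[k,3],8):
                q=xs[ys==y];print(y,q.min(),q.max())
E
python3 chk.py
```

```text
[ 0.04957901 -0.00131092] [0.55600014 0.11340935 0.150674  ] [-0.20665633  0.12463784 -0.93070752]
[357 182  19  11 108] [365.59259259 186.69444444] -20.690039
[292 190  53  46 821] [316.26187576 210.52618758] 40.945896
190 298 303
198 292 314
206 300 321
214 309 331
222 318 344
230 328 337
```

The ball slipped out of the pads and the cylinder lay back down. I'll open, go back over the ball end and re-measure.

{"name": "send_rows", "arguments": {
  "offset": [
    [0, 0, -10],
    [-30, 0, 0],
    [-40, 0, 0],
    [-40, 0, 0],
    [-30, 0, 0],
    [0, 0, 0],
    [0, 0, 0]
  ],
  "twist": [
    [0, 0, 0],
    [0, 0, 0],
    [0, 0, 0],
    [0, 0, 0],
    [0, 0, 0],
    [0, 0, 0],
    [0, 0, 0]
  ],
  "grip": [85, 85, 85, 85, 85, 85, 85]
}}

```text
clock: 20.98
position: [0.5398, 0.2531, 0.1602]
ee_rot: [-0.0, 0.746, -0.666, 0.0]
wrist_force: [0.0, -0.9, -0.4]
grip_width: 0.085
gripper_force: 0.0
```

```bash
python3 - <<'E'
from h import *
T=pose();print(sf(T[:3,3]),T[2,3])
a=r.grab_frame("wrist");cv2.imwrite("pics/w9.png",a)
o=np.array([-.113,.9936,0]);S=np.array([.5603,.064,0])
L=[S+o*d+[0,0,.022] for d in(0,.035,.135,.16,.19)];print(proj("wrist",L,T).round(0).tolist())
h=cv2.cvtColor(a,cv2.COLOR_BGR2HSV)
for n,m in(("brass",(h[...,0]>12)&(h[...,0]<25)&(h[...,1]>130)),("white",(h[...,1]<35)&(h[...,2]>90)),("boot",h[...,2]<45)):
    m=m.astype(np.uint8);m[:,:230]=0;m[:,420:]=0
    k,l,st,c=cv2.connectedComponentsWithStats(m)
    for i in range(1,k):
        if st[i,4]>40:
            ys,xs=np.where(l==i);pc=cv2.PCACompute(np.c_[xs,ys].astype(np.float32),None)[1][0]
            print(n,st[i],c[i].round(1),pc)
g=a[:,:,:].min(2)
for y in range(10,330,15):print(y,a[y,250:400:8].mean(1).astype(int).tolist())
E
```

```text
[ 0.1902443  -0.00104169] 0.16019135205202967
[[323.0, -39.0], [323.0, 8.0], [323.0, 124.0], [324.0, 150.0], [324.0, 180.0]]
brass [311 201  19  22 321] [319.7 211.1] [-0.0220741   0.99975646]
white [ 300   68   49  111 4748] [323.1 123. ] [-0.03713231  0.9993103 ]
white [300 178  43  23 744] [320.9 188.4] [0.9999878  0.00493156]
boot [273   0  17  36 304] [282.7  18.9] [-0.25474945  0.96700704]
boot [358   0  18  35 344] [364.6  17.3] [0.30675796 0.95178753]
boot [ 299   31   54   41 1905] [325.4  50.4] [0.99955285 0.0299024 ]
boot [415 252   5  49 179] [417.4 277.3] [-0.01615464  0.99986947]
boot [230 255   3  40  85] [230.7 276.7] [0.01996165 0.99980074]
boot [ 230  345  190   55 9226] [324.3 374.9] [0.9999992  0.00121501]
10 [176, 177, 173, 176, 41, 168, 170, 170, 174, 175, 170, 172, 174, 82, 19, 86, 174, 174, 175]
25 [175, 176, 178, 19, 20, 175, 169, 169, 172, 171, 174, 174, 175, 81, 18, 18, 175, 177, 178]
40 [171, 176, 177, 106, 176, 175, 141, 16, 32, 32, 31, 35, 22, 175, 81, 175, 172, 175, 179]
55 [174, 172, 177, 178, 178, 176, 62, 16, 30, 32, 29, 34, 22, 173, 177, 174, 175, 1
[... 988 characters left out ...]
]
220 [84, 83, 84, 83, 83, 83, 82, 83, 49, 58, 83, 84, 84, 85, 178, 177, 172, 166, 168]
235 [83, 84, 84, 84, 85, 82, 83, 81, 70, 73, 53, 172, 175, 177, 176, 177, 176, 171, 169]
250 [82, 83, 84, 84, 84, 84, 85, 84, 78, 174, 171, 175, 172, 176, 179, 176, 180, 175, 171]
265 [80, 81, 82, 84, 85, 83, 82, 83, 144, 171, 173, 170, 175, 173, 176, 180, 177, 177, 174]
280 [83, 82, 82, 85, 85, 84, 84, 83, 84, 80, 172, 171, 172, 173, 171, 173, 179, 97, 87]
295 [82, 84, 82, 81, 84, 84, 84, 82, 84, 85, 81, 103, 173, 171, 171, 139, 84, 85, 85]
310 [174, 174, 83, 81, 80, 83, 84, 85, 82, 82, 83, 82, 82, 81, 79, 82, 82, 84, 82]
325 [170, 174, 173, 82, 83, 81, 82, 83, 83, 84, 81, 82, 82, 80, 80, 83, 82, 82, 84]
```

```bash
python3 - <<'E'
from h import *
T=pose()
q=[(325.5,31.5),(319.7,211.1),(320,223),(320,201),(323.5,72)]
for p in cast("wrist",q,[.044,.025,.028,.024,.044],T):print(p.round(4),sf(p).round(4))
a=cv2.imread("pics/w9.png")
for y in(35,45,55,65,90,110,130,150,170):
    w=a[y].mean(1);print(y,[i for i in range(270,380) if abs(int(w[i])-int(w[i-1]))>25])
print("ball", [ (y,[i for i in range(295,350) if 45<a[y,i].mean()<79 and a[y,i].ptp()<15]) [0::1] if 0 else (y,''.join('%4d'%v for v in a[y,300:340:3].mean(1))) for y in range(222,260,5)])
E
```

```text
[0.552  0.1212 0.044 ] [0.0578 0.0018]
[0.5392 0.2856 0.025 ] [ 0.2226 -0.0041]
[0.5376 0.2976 0.028 ] [ 0.2347 -0.0038]
[0.5401 0.275  0.024 ] [ 0.2119 -0.0038]
[0.5501 0.1527 0.044 ] [0.0893 0.0001]
35 [278, 279, 282, 283, 284, 299, 300, 348, 349, 350, 352, 354, 368, 369]
45 [272, 274, 278, 298, 299, 353, 354, 359, 361]
55 [297, 298, 299, 352, 353, 354]
65 [298, 299, 352, 353]
90 [299, 348]
110 [299, 347]
130 [299, 346]
150 [299, 345]
170 [298, 344]
ball [(222, '  83  84  82  76  52  55  59  60  54  50  83  84  84  85'), (227, '  82  82  84  57  64  69  70  71  68  63  50 139 131  83'), (232, '  83  83  65  62  67  73  77  76  72  66  56 171 173 130'), (237, '  83  83  81  56  65  70  71  72  69  62  79 174 174 172'), (242, '  83  83  83  81  71  58  59  59 106 150 174 176 172 176'), (247, '  83  83  83  84  81  82 170 174 171 171 170 174 175 171'), (252, '  84  82  83  83  81 134 174 173 174 172 171 171 176 174'), (257, '  82  84  84  89 171 171 169 174 172 172 170 170 171 176')]
```

It lies with the foot 58 mm out, nearly on the stop axis. I'll grip the body again, this time feeling for the bench first, since the earlier grips probably sat too high on the round parts.

{"name": "send_rows", "arguments": {
  "offset": [
    [35, 0, 0],
    [0, 0, 45],
    [0, 0, 45],
    [0, 0, 45],
    [0, 0, 40],
    [0, 0, 8],
    [0, 0, 0]
  ],
  "twist": [
    [0, 0, 0],
    [0, 0, 0],
    [0, 0, 0],
    [0, 0, 0],
    [0, 0, 0],
    [0, 0, 0],
    [0, 0, 0]
  ],
  "grip": [60, 60, 60, 60, 60, 60, 60]
}}

```text
clock: 21.9
position: [0.5445, 0.2181, -0.0223]
ee_rot: [-0.0, 0.746, -0.666, 0.0]
wrist_force: [0.7, -0.0, 0.6]
grip_width: 0.0601
gripper_force: 0.0
```

{"name": "send_rows", "arguments": {
  "offset": [
    [0, 0, 3],
    [0, 0, 3],
    [0, 0, 0]
  ],
  "twist": [
    [0, 0, 0],
    [0, 0, 0],
    [0, 0, 0]
  ],
  "grip": [60, 60, 60]
}}

```text
clock: 22.28
position: [0.5438, 0.2185, -0.0288]
ee_rot: [-0.0, 0.746, -0.666, 0.0]
wrist_force: [0.4, 0.8, -0.5]
grip_width: 0.0599
gripper_force: 0.0
```

{"name": "send_rows", "arguments": {
  "offset": [
    [0, 0, 2],
    [0, 0, 2],
    [0, 0, 0]
  ],
  "twist": [
    [0, 0, 0],
    [0, 0, 0],
    [0, 0, 0]
  ],
  "grip": [60, 60, 60]
}}

```text
clock: 22.65
position: [0.5435, 0.2183, -0.0335]
ee_rot: [0.0, 0.746, -0.666, -0.0]
wrist_force: [0.8, 1.1, 0.6]
grip_width: 0.0601
gripper_force: 0.0
```

{"name": "send_rows", "arguments": {
  "offset": [
    [0, 0, 2],
    [0, 0, 2],
    [0, 0, 0]
  ],
  "twist": [
    [0, 0, 0],
    [0, 0, 0],
    [0, 0, 0]
  ],
  "grip": [60, 60, 60]
}}

```text
clock: 23.02
position: [0.5437, 0.2184, -0.0366]
ee_rot: [-0.0, 0.746, -0.666, 0.0]
wrist_force: [-2.4, -0.9, 4.7]
grip_width: 0.0598
gripper_force: 2.5
```

Bench felt at TCP z ≈ −0.036 with the fingers 60 mm apart. I'll go up 8 mm and close on the body.

{"name": "send_rows", "arguments": {
  "offset": [
    [0, 0, -8],
    [0, 0, 0],
    [0, 0, 0],
    [0, 0, 0],
    [0, 0, 0]
  ],
  "twist": [
    [0, 0, 0],
    [0, 0, 0],
    [0, 0, 0],
    [0, 0, 0],
    [0, 0, 0]
  ],
  "grip": [60, 35, 35, 35, 35],
  "squeeze": 50
}}

```text
clock: 23.65
position: [0.5448, 0.2189, -0.0278]
ee_rot: [-0.001, 0.746, -0.666, 0.001]
wrist_force: [-1.4, -0.1, 6.6]
grip_width: 0.0429
gripper_force: 49.7
```

{"name": "send_rows", "arguments": {
  "offset": [
    [10, 0, 0],
    [14, 0, 0],
    [12, 0, 0],
    [8, 0, 0],
    [4, 0, 0],
    [3, 0, 0],
    [0, 0, 0]
  ],
  "twist": [
    [0, 0, 0],
    [0, 0, 0],
    [0, 0, 0],
    [0, 0, 0],
    [0, 0, 0],
    [0, 0, 0],
    [0, 0, 0]
  ],
  "grip": [35, 35, 35, 35, 35, 35, 35]
}}

```text
clock: 24.52
position: [0.5513, 0.17, -0.0278]
ee_rot: [-0.003, 0.746, -0.666, 0.0]
wrist_force: [-1.1, 5.0, 4.2]
grip_width: 0.0426
gripper_force: 50.0
```

{"name": "send_rows", "arguments": {
  "offset": [
    [2, 0, 0],
    [2, 0, 0],
    [0, 0, 0]
  ],
  "twist": [
    [0, 0, 0],
    [0, 0, 0],
    [0, 0, 0]
  ],
  "grip": [35, 35, 35]
}}

```text
clock: 24.9
position: [0.5518, 0.1663, -0.0278]
ee_rot: [-0.003, 0.746, -0.666, 0.0]
wrist_force: [-0.6, 5.8, 4.4]
grip_width: 0.0429
gripper_force: 49.9
```

{"name": "send_rows", "arguments": {
  "offset": [
    [2, 0, 0],
    [1, 0, 0],
    [0, 0, 0]
  ],
  "twist": [
    [0, 0, 0],
    [0, 0, 0],
    [0, 0, 0]
  ],
  "grip": [35, 35, 35]
}}

```text
clock: 25.28
position: [0.5521, 0.1635, -0.0278]
ee_rot: [-0.003, 0.746, -0.666, 0.0]
wrist_force: [-1.5, 8.3, 4.7]
grip_width: 0.0427
gripper_force: 49.9
```

{"name": "send_rows", "arguments": {
  "offset": [
    [1, 0, 0],
    [1, 0, 0],
    [0, 0, 0]
  ],
  "twist": [
    [0, 0, 0],
    [0, 0, 0],
    [0, 0, 0]
  ],
  "grip": [35, 35, 35]
}}

```text
clock: 25.65
position: [0.5521, 0.1634, -0.0278]
ee_rot: [-0.004, 0.746, -0.666, -0.001]
wrist_force: [-2.8, 14.1, 4.9]
grip_width: 0.0426
gripper_force: 49.9
```

Butted again (14 N). Releasing and going back to the ball.

{"name": "send_rows", "arguments": {
  "offset": [
    [0, 0, 0],
    [0, 0, 0],
    [0, 0, 0],
    [0, 0, 0],
    [-24, 0, 0],
    [-24, 0, 0],
    [-24, 0, 0],
    [-22, 0, 0],
    [0, 0, 0],
    [0, 0, 0]
  ],
  "twist": [
    [0, 0, 0],
    [0, 0, 0],
    [0, 0, 0],
    [0, 0, 0],
    [0, 0, 0],
    [0, 0, 0],
    [0, 0, 0],
    [0, 0, 0],
    [0, 0, 0],
    [0, 0, 0]
  ],
  "grip": [70, 70, 70, 70, 70, 70, 70, 70, 70, 70]
}}

```text
clock: 26.9
position: [0.5397, 0.252, -0.0294]
ee_rot: [0.0, 0.746, -0.666, -0.0]
wrist_force: [0.2, 0.4, 0.0]
grip_width: 0.07
gripper_force: 0.0
```

```bash
python3 - <<'E'
from h import *
T=pose();print(sf(T[:3,3]),T[2,3],r.get_state()["wrist_force"])
a=r.grab_frame("wrist");cv2.imwrite("pics/w10.png",a)
o=np.array([-.113,.9936,0]);S=np.array([.5603,.064,0])
print(proj("wrist",[S+o*d+[0,0,.022] for d in(.16,.165,.176,.19,.204)],T).round(0).tolist())
h=cv2.cvtColor(a,cv2.COLOR_BGR2HSV);m=((h[...,0]>12)&(h[...,0]<25)&(h[...,1]>130)).astype(np.uint8);m[:,:250]=0;m[:,400:]=0
k,l,st,c=cv2.connectedComponentsWithStats(m);print([(st[i].tolist(),c[i].round(1)) for i in range(1,k) if st[i,4]>60])
for y in range(240,340,8):print(y,a[y,286:362:4].mean(1).astype(int).tolist())
E
```

```text
[ 0.1891298  -0.00074326] -0.029388163365104768 [0.19136586 0.35645366 0.02319512]
[[323.0, 217.0], [323.0, 228.0], [323.0, 252.0], [323.0, 281.0], [323.0, 308.0]]
[([291, 208, 49, 58, 2085], array([314.6, 234.3]))]
240 [74, 72, 74, 56, 85, 104, 108, 112, 117, 111, 101, 78, 166, 162, 162, 162, 161, 162, 163]
248 [75, 74, 75, 40, 46, 51, 57, 56, 62, 109, 99, 77, 76, 159, 164, 88, 80, 80, 136]
256 [75, 76, 67, 38, 46, 53, 53, 51, 54, 50, 47, 38, 72, 77, 78, 76, 77, 77, 76]
264 [76, 45, 49, 52, 56, 56, 54, 54, 55, 53, 53, 53, 48, 40, 77, 78, 87, 162, 77]
272 [46, 54, 56, 57, 60, 60, 60, 61, 64, 63, 60, 59, 56, 50, 42, 79, 78, 76, 77]
280 [50, 58, 59, 61, 64, 64, 68, 67, 69, 66, 63, 61, 58, 55, 48, 77, 78, 78, 78]
288 [52, 59, 60, 62, 67, 67, 68, 68, 68, 68, 65, 62, 58, 55, 49, 77, 78, 77, 77]
296 [50, 57, 57, 60, 65, 65, 66, 67, 67, 65, 63, 64, 59, 51, 58, 76, 77, 76, 78]
304 [74, 67, 54, 57, 62, 63, 61, 62, 62, 63, 62, 58, 52, 74, 76, 76, 78, 76, 78]
312 [73, 74, 74, 75, 63, 52, 54, 55, 55, 52, 66, 74, 75, 75, 75, 76, 76, 74, 76]
320 [74, 74, 74, 73, 73, 74, 75, 74, 74, 75, 74, 74, 73, 76, 74, 75, 76, 77, 84]
328 [75, 73, 73, 74, 74, 74, 75, 75, 76, 75, 75, 76, 75, 72, 75, 75, 75, 76, 156]
336 [75, 74, 73, 75, 74, 73, 72, 74, 73, 75, 73, 75, 75, 74, 73, 75, 74, 73, 159]
```

Ball at about (314,287): roughly 4 mm to one side and 3 mm further out. Correcting, rising 5 mm, and gripping it mid-pad.

{"name": "send_rows", "arguments": {
  "offset": [
    [-3.5, -3, -5],
    [0, 0, 0],
    [0, 0, 0],
    [0, 0, 0],
    [0, 0, 0],
    [0, 0, 0],
    [0, 0, 0]
  ],
  "twist": [
    [0, 0, 0],
    [0, 0, 0],
    [0, 0, 0],
    [0, 0, 0],
    [0, 0, 0],
    [0, 0, 0],
    [0, 0, 0]
  ],
  "grip": [70, 20, 20, 20, 20, 20, 20],
  "squeeze": 40
}}

```text
clock: 27.82
position: [0.5427, 0.2559, -0.024]
ee_rot: [-0.0, 0.746, -0.666, 0.0]
wrist_force: [-0.0, -1.6, 3.7]
grip_width: 0.0256
gripper_force: 39.1
```

{"name": "send_rows", "arguments": {
  "offset": [
    [2, 0, 0],
    [1, 0, 0],
    [0, 0, 0]
  ],
  "twist": [
    [0, 0, 0],
    [0, 0, 0],
    [0, 0, 0]
  ],
  "grip": [20, 20, 20]
}}

```text
clock: 28.2
position: [0.543, 0.2558, -0.0239]
ee_rot: [-0.002, 0.746, -0.666, -0.001]
wrist_force: [-1.5, 6.9, 1.8]
grip_width: 0.0258
gripper_force: 39.1
```

{"name": "send_rows", "arguments": {
  "offset": [
    [-0.9, 0.3, -9.9],
    [-0.4, 0.3, -9.8],
    [0.2, 0.3, -9.7],
    [0.7, 0.3, -9.6],
    [1.2, 0.3, -9.4],
    [0, 0, 0]
  ],
  "twist": [
    [0, 0, 0],
    [0, 0, 0],
    [0, 0, 0],
    [0, 0, 0],
    [0, 0, 0],
    [0, 0, 0]
  ],
  "grip": [20, 20, 20, 20, 20, 20]
}}

```text
clock: 28.95
position: [0.5413, 0.2515, 0.0246]
ee_rot: [0.0, 0.745, -0.667, -0.0]
wrist_force: [-1.0, 1.4, -3.2]
grip_width: 0.0252
gripper_force: 39.6
```

```bash
cat > st.py <<'E'
from h import *
p=pose()[:3,3];s=r.get_state();x,y=sf(p)*1e3;z=p[2]*1e3+46
from scipy.optimize import brentq
f=lambda t:22*np.cos(t)+190*np.sin(t)-z
t=brentq(f,0,1.4) if z<188 else np.nan
print("ball X %.1f y %.1f Z %.1f th %.1f modelX %.1f"%(x,y,z,np.degrees(t),22*np.sin(t)+190*np.cos(t)),s["wrist_force"].round(1),s["grip_width"],s["clock"])
E
python3 st.py
```

```text
ball X 188.5 y -2.3 Z 70.6 th 15.0 modelX 189.2 [-1.   1.4 -3.2] 0.025244968268402255 28.95
```

{"name": "send_rows", "arguments": {
  "offset": [
    [0, 0, 0],
    [0, 0, 0],
    [1.7, 0.2, -9.2],
    [2.2, 0.2, -9],
    [2.7, 0.2, -8.7],
    [3.2, 0.2, -8.5],
    [3.7, 0.2, -8.2],
    [4.2, 0, -7.9],
    [4.7, 0, -7.5],
    [0, 0, 0]
  ],
  "twist": [
    [0, 0, 0],
    [0, 0, 0],
    [0, 0, 0],
    [0, 0, 0],
    [0, 0, 0],
    [0, 0, 0],
    [0, 0, 0],
    [0, 0, 0],
    [0, 0, 0],
    [0, 0, 0]
  ],
  "grip": [20, 20, 20, 20, 20, 20, 20, 20, 20, 20],
  "squeeze": 80
}}

```text
clock: 30.2
position: [0.5436, 0.2296, 0.0841]
ee_rot: [-0.001, 0.746, -0.666, 0.0]
wrist_force: [0.6, 0.7, -4.6]
grip_width: 0.0242
gripper_force: 79.5
```

```bash
python3 st.py
```

```text
ball X 166.5 y -2.1 Z 130.1 th 36.3 modelX 166.2 [ 0.6  0.7 -4.6] 0.024160673017436955 30.2
```

{"name": "send_rows", "arguments": {
  "offset": [
    [1, 0, 0],
    [1, 0, 0],
    [0, 0, 0]
  ],
  "twist": [
    [0, 0, 0],
    [0, 0, 0],
    [0, 0, 0]
  ],
  "grip": [20, 20, 20]
}}

```text
clock: 30.58
position: [0.5437, 0.2285, 0.0837]
ee_rot: [-0.001, 0.746, -0.666, 0.0]
wrist_force: [0.1, 3.1, -1.4]
grip_width: 0.0243
gripper_force: 79.8
```

```bash
python3 st.py; cat > ax.py <<'E'
from h import *
b=r.grab_frame("side");cv2.imwrite("pics/s_%d.png"%int(r.get_state()["clock"]*10),b)
h=cv2.cvtColor(b,cv2.COLOR_BGR2HSV);M=np.zeros(b.shape[:2],np.uint8);M[130:270,280:356]=((h[...,1]<40)&(h[...,2]>120))[130:270,280:356]
n,l,st,c=cv2.connectedComponentsWithStats(M);k=1+st[1:,4].argmax();ys,xs=np.where(l==k)
pc=cv2.PCACompute(np.c_[xs,ys].astype(np.float32),None)[1][0];ang=np.degrees(np.arctan2(pc[1],pc[0]));print(st[k],c[k].round(1),ang)
o=np.array([-.113,.9936,0]);S=np.array([.5603,.064,0]);best=[]
for d in range(0,96,1):
    t=np.radians(d);F=S+o*.022*np.sin(t)+[0,0,.022*np.cos(t)];a=o*np.cos(t)+[0,0,np.sin(t)]
    q=proj("side",[F+a*.035,F+a*.135]);v=q[0]-q[1];e=(np.degrees(np.arctan2(v[1],v[0]))-ang+90)%180-90
    best.append((abs(e),d,q.mean(0).round(1)))
print(min(best,key=lambda x:x[0]))
E
python3 ax.py
```

```text
ball X 165.3 y -2.1 Z 129.7 th 36.1 modelX 166.5 [ 0.1  3.1 -1.4] 0.024252137461637874 30.575
[ 306  187   50   51 1073] [331.8 210.9] 44.670277
(np.float64(0.18138023009903748), 36, array([334.6, 215.3]))
```

Axis at 36°, matching the tool height, with the foot pressing at 3 N. Continuing.

{"name": "send_rows", "arguments": {
  "offset": [
    [5.1, 0, -7.2],
    [5.6, 0, -6.8],
    [6, 0, -6.4],
    [6.4, 0, -6],
    [6.8, 0, -5.6],
    [7.2, 0, -5.1],
    [0, 0, 0]
  ],
  "twist": [
    [0, 0, 0],
    [0, 0, 0],
    [0, 0, 0],
    [0, 0, 0],
    [0, 0, 0],
    [0, 0, 0],
    [0, 0, 0]
  ],
  "grip": [20, 20, 20, 20, 20, 20, 20]
}}

```text
clock: 31.5
position: [0.5478, 0.1904, 0.1209]
ee_rot: [-0.001, 0.745, -0.667, 0.0]
wrist_force: [0.2, 0.2, -4.7]
grip_width: 0.024
gripper_force: 78.9
```

```bash
python3 st.py; python3 ax.py
```

```text
ball X 127.0 y -1.9 Z 166.9 th 54.2 modelX 129.1 [ 0.2  0.2 -4.7] 0.023975191267830133 31.5
[ 315  180   41   57 1064] [336.6 207. ] 58.59933
(np.float64(0.16603869061367504), 55, array([340.7, 211.6]))
```

{"name": "send_rows", "arguments": {
  "offset": [
    [1.5, 0, 0],
    [1.5, 0, 0],
    [0, 0, 0]
  ],
  "twist": [
    [0, 0, 0],
    [0, 0, 0],
    [0, 0, 0]
  ],
  "grip": [20, 20, 20]
}}

```text
clock: 31.92
position: [0.5484, 0.1888, 0.1214]
ee_rot: [-0.001, 0.746, -0.666, 0.0]
wrist_force: [-0.7, 3.3, 1.6]
grip_width: 0.0237
gripper_force: 79.5
```

```bash
python3 st.py; python3 ax.py
```

```text
ball X 125.3 y -2.3 Z 167.4 th 54.5 modelX 128.3 [-0.7  3.3  1.6] 0.023728319574428433 31.925
[ 316  180   40   57 1052] [337. 207.] 59.504414
(np.float64(0.04180270779045259), 56, array([341.2, 211.5]))
```

{"name": "send_rows", "arguments": {
  "offset": [
    [7.5, 0, -4.7],
    [7.7, 0, -4.2],
    [8, 0, -3.7],
    [8.2, 0, -3.2],
    [8.5, 0, -2.7],
    [0, 0, 0]
  ],
  "twist": [
    [0, 0, 0],
    [0, 0, 0],
    [0, 0, 0],
    [0, 0, 0],
    [0, 0, 0],
    [0, 0, 0]
  ],
  "grip": [20, 20, 20, 20, 20, 20]
}}

```text
clock: 32.72
position: [0.5522, 0.1474, 0.1389]
ee_rot: [0.0, 0.745, -0.667, 0.0]
wrist_force: [-0.0, 0.3, -7.0]
grip_width: 0.022
gripper_force: 76.8
```

```bash
python3 st.py; python3 ax.py
```

```text
ball X 83.7 y -1.4 Z 184.9 th 68.6 modelX 89.8 [-0.   0.3 -7. ] 0.021989198608958094 32.725
[328 178  28  60 895] [344.2 205.5] 73.5469
(np.float64(0.38346236472740713), 72, array([349.2, 212. ]))
```

Tool carries 7 N and the grip is narrowing, so I'm pulling slightly high. I'll ease down while continuing inward.

{"name": "send_rows", "arguments": {
  "offset": [
    [0, 0, 2],
    [1, 0, 2],
    [0, 0, 0]
  ],
  "twist": [
    [0, 0, 0],
    [0, 0, 0],
    [0, 0, 0]
  ],
  "grip": [20, 20, 20]
}}

```text
clock: 33.15
position: [0.5524, 0.1474, 0.135]
ee_rot: [-0.0, 0.746, -0.666, 0.0]
wrist_force: [-0.3, 0.9, -4.6]
grip_width: 0.022
gripper_force: 76.8
```

```bash
python3 st.py; python3 ax.py
```

```text
ball X 83.8 y -1.5 Z 181.0 th 64.6 modelX 101.5 [-0.3  0.9 -4.6] 0.02202687982670246 33.15
[328 180  28  59 900] [344.1 207.1] 73.72438
(np.float64(0.37674230731735747), 73, array([349.8, 212.1]))
```

{"name": "send_rows", "arguments": {
  "offset": [
    [0, 0, 2],
    [0, 0, 2],
    [0, 0, 0]
  ],
  "twist": [
    [0, 0, 0],
    [0, 0, 0],
    [0, 0, 0]
  ],
  "grip": [20, 20, 20]
}}

```text
clock: 33.58
position: [0.5545, 0.1487, 0.1343]
ee_rot: [-0.004, 0.746, -0.666, 0.002]
wrist_force: [-2.8, 4.0, 8.7]
grip_width: 0.0218
gripper_force: 76.9
```

```bash
python3 st.py; python3 ax.py
```

```text
ball X 84.8 y -3.8 Z 180.3 th 63.9 modelX 103.5 [-2.8  4.   8.7] 0.021848369363849332 33.575
[328 180  28  59 909] [344.1 207. ] 73.90738
(np.float64(0.19374365009079497), 73, array([349.8, 212.1]))
```

```bash
sed -i 's/280:356\]=/280:400]=/; s/280:356\]$/280:400]/' ax.py; sed -i 's/280:356/280:400/g' ax.py; python3 ax.py; python3 - <<'E'
from h import *
import glob
b=cv2.imread(sorted(glob.glob("pics/s_3*.png"))[-1]);h=cv2.cvtColor(b,cv2.COLOR_BGR2HSV)
for y in range(172,246,6):print(y,b[y,318:384:3].mean(1).astype(int).tolist())
E
```

```text
[ 328  180   35   59 1010] [345.5 208.9] 69.99719
(np.float64(0.4229278328680266), 69, array([347.5, 211.6]))
172 [189, 188, 150, 43, 42, 94, 147, 86, 190, 188, 190, 190, 189, 190, 187, 188, 188, 191, 190, 189, 188, 188]
178 [60, 138, 117, 60, 91, 104, 121, 55, 60, 62, 69, 71, 73, 188, 195, 161, 126, 146, 190, 194, 193, 193]
184 [102, 93, 65, 70, 105, 124, 246, 244, 229, 202, 149, 186, 158, 78, 76, 166, 164, 153, 164, 100, 62, 166]
190 [198, 198, 199, 95, 180, 207, 225, 228, 213, 189, 80, 146, 51, 85, 160, 167, 157, 56, 54, 52, 56, 47]
196 [194, 194, 195, 194, 109, 141, 159, 90, 147, 196, 182, 110, 116, 126, 133, 142, 74, 75, 58, 49, 57, 55]
202 [95, 95, 94, 191, 140, 120, 154, 173, 183, 194, 192, 177, 82, 99, 98, 103, 111, 124, 135, 163, 74, 55]
208 [95, 94, 96, 96, 95, 93, 128, 159, 177, 187, 194, 190, 166, 88, 77, 78, 83, 94, 95, 102, 111, 120]
214 [97, 95, 94, 95, 96, 95, 103, 137, 164, 179, 190, 197, 188, 171, 201, 200, 199, 113, 79, 79, 144, 94]
220 [97, 97, 97, 96, 95, 94, 94, 109, 146, 169, 182, 192, 196, 181, 90, 98, 165, 194, 199, 198, 197, 89]
226 [99, 98, 99, 97, 98, 98, 204, 153, 118, 152, 173, 185, 194, 189, 175, 63, 64, 65, 66, 91, 73, 201]
232 [100, 99, 99, 100, 99, 99, 99, 98, 94, 127, 160, 178, 188, 189, 98, 61, 66, 64, 102, 62, 93, 103]
238 [98, 199, 199, 96, 99, 97, 96, 101, 82, 98, 109, 125, 108, 52, 55, 53, 89, 63, 62, 64, 68, 66]
244 [203, 204, 204, 203, 202, 203, 123, 72, 72, 66, 68, 67, 67, 69, 66, 100, 64, 64, 63, 68, 81, 66]
```

```bash
cat > wr.py <<'E'
from h import *
T=pose();a=r.grab_frame("wrist");cv2.imwrite("pics/w_%d.png"%int(r.get_state()["clock"]*100),a)
o=np.array([-.113,.9936,0]);S=np.array([.5603,.064,0])
h=cv2.cvtColor(a,cv2.COLOR_BGR2HSV);m=((h[...,0]>10)&(h[...,0]<26)&(h[...,1]>120)).astype(np.uint8);m[:,:250]=0;m[:,400:]=0
k,l,st,c=cv2.connectedComponentsWithStats(m);print("brass",[(st[i].tolist(),c[i].round(1)) for i in range(1,k) if st[i,4]>60])
m=((h[...,1]<40)&(h[...,2]>90)).astype(np.uint8);m[:,:200]=0;m[:,450:]=0
k,l,st,c=cv2.connectedComponentsWithStats(m);print("body",[(st[i].tolist(),c[i].round(1)) for i in range(1,k) if st[i,4]>300])
for d in(0,55,60,64,68,72,76,80,85,90):
    t=np.radians(d);F=S+o*.022*np.sin(t)+[0,0,.022*np.cos(t)];ax=o*np.cos(t)+[0,0,np.sin(t)]
    print(d,"35,135,155,165,190:",proj("wrist",[F+ax*x for x in(.035,.135,.155,.165,.19)],T).round(0)[:,1])
p=T[:3,3]-T[:3,2]*.046;print("tool ref proj",proj("wrist",[p,p+T[:3,0]*.011],T).round(0).tolist())
E
python3 wr.py
```

```text
brass [([306, 233, 38, 39, 1148], array([324.5, 251.8]))]
body [([393, 0, 57, 149, 1177], array([422. ,  72.3])), ([279, 48, 103, 108, 3358], array([331.6,  74.6])), ([275, 92, 14, 66, 406], array([283.2, 123. ])), ([288, 110, 76, 140, 7467], array([326.5, 180.2])), ([424, 145, 26, 77, 341], array([437.9, 183.8])), ([419, 178, 31, 82, 419], array([434.2, 215.7])), ([310, 293, 32, 32, 720], array([325.1, 308.4]))]
0 35,135,155,165,190: [132. 235. 254. 262. 284.]
55 35,135,155,165,190: [138. 242. 271. 287. 332.]
60 35,135,155,165,190: [136. 232. 260. 275. 320.]
64 35,135,155,165,190: [134. 222. 248. 263. 307.]
68 35,135,155,165,190: [132. 211. 235. 249. 291.]
72 35,135,155,165,190: [130. 198. 220. 233. 271.]
76 35,135,155,165,190: [128. 184. 203. 213. 247.]
80 35,135,155,165,190: [125. 169. 183. 192. 219.]
85 35,135,155,165,190: [121. 148. 157. 162. 180.]
90 35,135,155,165,190: [118. 126. 128. 130. 136.]
tool ref proj [[321.0, 273.0], [321.0, 251.0]]
```

Numbers say the pads now hold the neck beside the ball, with the cylinder at about 65°. Past about 75° it rights itself. I'll squeeze harder and continue gently.

{"name": "send_rows", "arguments": {
  "offset": [
    [0, 0, 0],
    [4, 0, -1],
    [6, 0, -1.5],
    [6, 0, -1.5],
    [6, 0, -1],
    [0, 0, 0]
  ],
  "twist": [
    [0, 0, 0],
    [0, 0, 0],
    [0, 0, 0],
    [0, 0, 0],
    [0, 0, 0],
    [0, 0, 0]
  ],
  "grip": [10, 10, 10, 10, 10, 10],
  "squeeze": 110
}}

```text
clock: 34.48
position: [0.5551, 0.1246, 0.1361]
ee_rot: [-0.0, 0.745, -0.667, 0.0]
wrist_force: [-0.3, 0.1, -0.2]
grip_width: 0.0102
gripper_force: 0.0
```

```bash
python3 st.py;python3 ax.py; python3 wr.py
```

```text
ball X 60.8 y -1.7 Z 182.1 th 65.6 modelX 98.7 [-0.3  0.1 -0.2] 0.010173408725717892 34.475
[286 211  52  28 735] [309.  223.5] 18.04633
(np.float64(1.108095380143169), 0, array([333.7, 232. ]))
brass [([324, 315, 18, 18, 204], array([333.2, 324. ]))]
body [([376, 0, 58, 163, 768], array([403.6,  74.3])), ([274, 77, 103, 108, 3683], array([322.5, 108.7])), ([300, 200, 48, 116, 2905], array([324.7, 250.5]))]
0 35,135,155,165,190: [158. 256. 274. 282. 303.]
55 35,135,155,165,190: [166. 273. 303. 319. 365.]
60 35,135,155,165,190: [164. 265. 294. 310. 356.]
64 35,135,155,165,190: [162. 256. 284. 300. 346.]
68 35,135,155,165,190: [160. 246. 273. 288. 332.]
72 35,135,155,165,190: [158. 235. 259. 273. 315.]
76 35,135,155,165,190: [156. 222. 244. 256. 294.]
80 35,135,155,165,190: [153. 208. 226. 237. 270.]
85 35,135,155,165,190: [150. 189. 202. 210. 235.]
90 35,135,155,165,190: [146. 168. 176. 181. 195.]
tool ref proj [[321.0, 273.0], [321.0, 251.0]]
```

Lost it again: slow raising lets the ball creep through the pads. 23 s remain. I'll re-seat it, grip with the pads biased outward of the ball, and raise in one quick continuous sweep.

{"name": "send_rows", "arguments": {
  "offset": [
    [-20, 0, -12],
    [-38, 0, -12],
    [-38, 0, 0],
    [-34, 0, 0],
    [0, 0, 0]
  ],
  "twist": [
    [0, 0, 0],
    [0, 0, 0],
    [0, 0, 0],
    [0, 0, 0],
    [0, 0, 0]
  ],
  "grip": [60, 60, 60, 60, 60]
}}

```text
clock: 35.2
position: [0.5396, 0.2576, 0.1599]
ee_rot: [-0.0, 0.747, -0.665, -0.0]
wrist_force: [0.1, -0.6, 0.0]
grip_width: 0.0603
gripper_force: 0.0
```

```bash
python3 - <<'E'
from h import *
T=pose();print(sf(T[:3,3]),T[2,3],r.get_state()["clock"])
a=r.grab_frame("wrist");cv2.imwrite("pics/w11.png",a)
h=cv2.cvtColor(a,cv2.COLOR_BGR2HSV)
for n,m,z in(("brass",(h[...,0]>12)&(h[...,0]<25)&(h[...,1]>130),.023),("boot",h[...,2]<45,.03)):
    m=m.astype(np.uint8);m[:,:230]=0;m[:,420:]=0
    k,l,st,c=cv2.connectedComponentsWithStats(m)
    for i in range(1,k):
        if st[i,4]>100:
            x,y,w,hh,A=st[i];print(n,st[i],c[i].round(1),[sf(q).round(4).tolist() for q in cast("wrist",[c[i],(x+w/2,y),(x+w/2,y+hh)],[z,.044 if n=="boot" else z,z],T)])
for y in range(60,230,20):
    w=a[y].mean(1);print(y,[i for i in range(270,380) if abs(int(w[i])-int(w[i-1]))>25])
E
```

```text
[ 0.19470159 -0.00129767] 0.15993898276533527 35.2
brass [324 185  19  23 332] [333.8 195.4] [[0.2109, 0.0103], [0.1999, 0.0099], [0.2246, 0.0102]]
boot [273   0  17  31 291] [282.9  14.8] [[0.047, -0.0355], [0.0397, -0.0347], [0.0596, -0.0372]]
boot [359   0  18  30 320] [366.2  13.5] [[0.0459, 0.0361], [0.0396, 0.0356], [0.0586, 0.0383]]
boot [ 292    8   56   47 2019] [319.6  29.3] [[0.0582, -0.004], [0.0454, -0.0034], [0.0788, -0.0036]]
boot [  230   244   190   156 14127] [324.8 351.3] [[0.4014, 0.0016], [0.2559, 0.0013], [0.4762, 0.0021]]
60 [294, 295, 298, 301, 302, 347]
80 [298, 349]
100 [300, 302, 350]
120 [304, 351]
140 [305, 352]
160 [306, 307, 309, 330, 332, 354]
180 [315]
200 [305, 307, 325, 342]
220 [349, 350]
```

{"name": "send_rows", "arguments": {
  "offset": [
    [26, 2.5, 0],
    [26, 2.5, 25],
    [0, 0, 45],
    [0, 0, 45],
    [0, 0, 45],
    [0, 0, 28],
    [0, 0, 0],
    [0, 0, 0],
    [0, 0, 0]
  ],
  "twist": [
    [0, 0, -0.08],
    [0, 0, 0],
    [0, 0, 0],
    [0, 0, 0],
    [0, 0, 0],
    [0, 0, 0],
    [0, 0, 0],
    [0, 0, 0],
    [0, 0, 0]
  ],
  "grip": [60, 60, 60, 60, 60, 60, 35, 35, 35],
  "squeeze": 50
}}

```text
clock: 36.38
position: [0.5432, 0.2026, -0.0275]
ee_rot: [-0.0, 0.772, -0.636, -0.0]
wrist_force: [-0.2, 0.1, -6.6]
grip_width: 0.0427
gripper_force: 51.8
```

{"name": "send_rows", "arguments": {
  "offset": [
    [8, -2, 0],
    [10, -2, 0],
    [10, -1, 0],
    [7, 0, 0],
    [4, 0, 0],
    [0, 0, 0]
  ],
  "twist": [
    [0, 0, 0.04],
    [0, 0, 0.04],
    [0, 0, 0],
    [0, 0, 0],
    [0, 0, 0],
    [0, 0, 0]
  ],
  "grip": [35, 35, 35, 35, 35, 35]
}}

```text
clock: 37.12
position: [0.5533, 0.1643, -0.0282]
ee_rot: [0.0, 0.745, -0.667, -0.0]
wrist_force: [0.6, 0.4, -7.2]
grip_width: 0.0428
gripper_force: 52.0
```

{"name": "send_rows", "arguments": {
  "offset": [
    [2, 0, 1],
    [2, 0, 0],
    [0, 0, 0]
  ],
  "twist": [
    [0, 0, 0],
    [0, 0, 0],
    [0, 0, 0]
  ],
  "grip": [35, 35, 35]
}}

```text
clock: 37.5
position: [0.554, 0.1606, -0.0291]
ee_rot: [-0.0, 0.746, -0.666, 0.0]
wrist_force: [0.5, -0.2, -5.3]
grip_width: 0.0426
gripper_force: 52.0
```

{"name": "send_rows", "arguments": {
  "offset": [
    [2, 0, 0],
    [0, 0, 0]
  ],
  "twist": [
    [0, 0, 0],
    [0, 0, 0]
  ],
  "grip": [35, 35]
}}

```text
clock: 37.75
position: [0.5541, 0.1585, -0.0292]
ee_rot: [-0.0, 0.746, -0.666, 0.0]
wrist_force: [-0.1, -0.2, -5.8]
grip_width: 0.0424
gripper_force: 52.0
```

{"name": "send_rows", "arguments": {
  "offset": [
    [1, 0, 1],
    [2, 0, 0],
    [0, 0, 0]
  ],
  "twist": [
    [0, 0, 0],
    [0, 0, 0],
    [0, 0, 0]
  ],
  "grip": [35, 35, 35]
}}

```text
clock: 38.12
position: [0.5545, 0.1578, -0.0298]
ee_rot: [-0.002, 0.746, -0.666, -0.001]
wrist_force: [-2.4, 8.6, -2.2]
grip_width: 0.0426
gripper_force: 52.3
```

Butted (9 N). Releasing, going to the ball with the pads biased 6 mm outward, and gripping at 80 N.

{"name": "send_rows", "arguments": {
  "offset": [
    [0, 0, 0],
    [0, 0, 0],
    [0, 0, 0],
    [-26, 0, 0],
    [-26, 0, -2],
    [-26, 0, -2],
    [-26, 0, -2],
    [0, 0, 0],
    [0, 0, 0],
    [0, 0, 0],
    [0, 0, 0],
    [0, 0, 0]
  ],
  "twist": [
    [0, 0, 0],
    [0, 0, 0],
    [0, 0, 0],
    [0, 0, 0],
    [0, 0, 0],
    [0, 0, 0],
    [0, 0, 0],
    [0, 0, 0],
    [0, 0, 0],
    [0, 0, 0],
    [0, 0, 0],
    [0, 0, 0]
  ],
  "grip": [60, 60, 60, 60, 60, 60, 60, 60, 20, 20, 20, 20],
  "squeeze": 80
}}

```text
clock: 39.62
position: [0.5427, 0.2582, -0.024]
ee_rot: [0.0, 0.745, -0.667, 0.0]
wrist_force: [-1.8, -2.5, 3.0]
grip_width: 0.0243
gripper_force: 78.3
```

```bash
python3 st.py; python3 - <<'E'
import numpy as np
t=np.radians(np.arange(0,91,6.));X=22*np.sin(t)+190*np.cos(t);Z=22*np.cos(t)+190*np.sin(t)
for a,x,z in zip(np.arange(6,91,6),np.diff(X),np.diff(Z)):print(a,round(-x,1),round(-z,1))
E
```

```text
ball X 194.9 y -4.5 Z 22.0 th 0.0 modelX 190.0 [-1.8 -2.5  3. ] 0.02428443619391908 39.625
6 -1.3 -19.7
12 0.8 -19.3
18 2.9 -18.6
24 5.0 -17.7
30 7.0 -16.7
36 8.9 -15.4
42 10.7 -14.0
48 12.4 -12.4
54 14.0 -10.7
60 15.4 -8.9
66 16.7 -7.0
72 17.7 -5.0
78 18.6 -2.9
84 19.3 -0.8
90 19.7 1.3
```

{"name": "send_rows", "arguments": {
  "offset": [
    [2, 0, -5],
    [-0.5, 0, -15],
    [1, 0, -19],
    [3, 0, -18.5],
    [5, 0, -17.5],
    [7, 0, -16.5],
    [9, 0, -15],
    [11, 0, -14],
    [12.5, 0, -12],
    [14, 0, -10.5],
    [15.5, 0, -8.5],
    [16.5, 0, -6.5]
  ],
  "twist": [
    [0, 0, 0],
    [0, 0, 0],
    [0, 0, 0],
    [0, 0, 0],
    [0, 0, 0],
    [0, 0, 0],
    [0, 0, 0],
    [0, 0, 0],
    [0, 0, 0],
    [0, 0, 0],
    [0, 0, 0],
    [0, 0, 0]
  ],
  "grip": [20, 20, 20, 20, 20, 20, 20, 20, 20, 20, 20, 20],
  "squeeze": 80
}}

```text
clock: 41.12
position: [0.5535, 0.1626, 0.1342]
ee_rot: [-0.0, 0.746, -0.666, -0.0]
wrist_force: [-0.3, -0.2, -5.8]
grip_width: 0.0238
gripper_force: 78.7
```

```bash
python3 st.py; python3 wr.py | head -1;python3 wr.py | tail -11
```

```text
ball X 98.7 y -4.4 Z 180.2 th 63.8 modelX 103.6 [-0.3 -0.2 -5.8] 0.023799246135239704 41.125
brass [([307, 217, 38, 40, 1153], array([325.4, 236. ]))]
0 35,135,155,165,190: [118. 224. 242. 252. 274.]
55 35,135,155,165,190: [123. 223. 252. 267. 311.]
60 35,135,155,165,190: [121. 213. 239. 254. 298.]
64 35,135,155,165,190: [120. 202. 227. 242. 284.]
68 35,135,155,165,190: [118. 190. 213. 226. 266.]
72 35,135,155,165,190: [115. 177. 197. 209. 244.]
76 35,135,155,165,190: [113. 162. 179. 188. 218.]
80 35,135,155,165,190: [110. 146. 159. 166. 189.]
85 35,135,155,165,190: [107. 125. 131. 135. 147.]
90 35,135,155,165,190: [103. 102. 102. 101. 101.]
tool ref proj [[321.0, 273.0], [321.0, 251.0]]
```

Good: 65°, with the ball centred in the pads. Continuing the sweep.

{"name": "send_rows", "arguments": {
  "offset": [
    [17.5, 0, -4],
    [18, 0, -2.5],
    [16, 0, -0.5],
    [8, 0, 0],
    [0, 0, 0]
  ],
  "twist": [
    [0, 0, 0],
    [0, 0, 0],
    [0, 0, 0],
    [0, 0, 0],
    [0, 0, 0]
  ],
  "grip": [20, 20, 20, 20, 20]
}}

```text
clock: 41.85
position: [0.5598, 0.1034, 0.1412]
ee_rot: [0.0, 0.745, -0.667, 0.0]
wrist_force: [-4.0, 0.1, 3.8]
grip_width: 0.0228
gripper_force: 77.2
```

```bash
python3 st.py; python3 wr.py;python3 ax.py
```

```text
ball X 39.2 y -3.9 Z 187.2 th 71.5 modelX 81.1 [-4.   0.1  3.8] 0.022799484306450887 41.85
brass [([306, 242, 38, 29, 859], array([325. , 256.5]))]
body [([390, 0, 44, 25, 702], array([410.1,   8.5])), ([286, 102, 79, 37, 2187], array([324.3, 117.9])), ([282, 139, 95, 67, 784], array([343., 156.])), ([290, 151, 73, 113, 4950], array([327.3, 203.9])), ([311, 295, 28, 26, 426], array([324.9, 307. ]))]
0 35,135,155,165,190: [180. 273. 290. 298. 317.]
55 35,135,155,165,190: [188. 297. 326. 342. 387.]
60 35,135,155,165,190: [187. 290. 319. 335. 380.]
64 35,135,155,165,190: [185. 282. 311. 326. 372.]
68 35,135,155,165,190: [183. 274. 301. 316. 360.]
72 35,135,155,165,190: [181. 263. 289. 303. 346.]
76 35,135,155,165,190: [179. 252. 275. 288. 328.]
80 35,135,155,165,190: [177. 239. 259. 271. 307.]
85 35,135,155,165,190: [173. 222. 237. 247. 276.]
90 35,135,155,165,190: [170. 202. 214. 220. 240.]
tool ref proj [[321.0, 273.0], [321.0, 251.0]]
[346 198  21  44 689] [356.4 219.6] 84.911415
(np.float64(0.37907157563024896), 84, array([356.5, 214.5]))
```

At about 81° with the foot seated on the bench. A little further in, gently.

{"name": "send_rows", "arguments": {
  "offset": [
    [5, 0, 0.5],
    [6, 0, 0.5],
    [5, 0, 0],
    [0, 0, 0]
  ],
  "twist": [
    [0, 0, 0],
    [0, 0, 0],
    [0, 0, 0],
    [0, 0, 0]
  ],
  "grip": [20, 20, 20, 20]
}}

```text
clock: 42.45
position: [0.5632, 0.0886, 0.1402]
ee_rot: [-0.001, 0.746, -0.666, 0.001]
wrist_force: [3.5, 1.2, 1.4]
grip_width: 0.0214
gripper_force: 68.3
```

```bash
python3 st.py; python3 wr.py;python3 ax.py
```

```text
ball X 24.1 y -5.7 Z 186.2 th 70.2 modelX 85.1 [3.5 1.2 1.4] 0.02136097381437678 42.45
brass [([308, 249, 38, 29, 789], array([326.7, 262.7]))]
body [([386, 0, 50, 43, 1496], array([410.6,  17.3])), ([289, 118, 78, 38, 2100], array([327.1, 133.8])), ([285, 158, 94, 64, 749], array([345.3, 173.4])), ([292, 166, 72, 106, 4066], array([330.3, 214. ])), ([312, 301, 26, 25, 357], array([324.7, 312.3]))]
0 35,135,155,165,190: [196. 286. 302. 310. 329.]
55 35,135,155,165,190: [205. 316. 346. 362. 408.]
60 35,135,155,165,190: [203. 309. 339. 356. 403.]
64 35,135,155,165,190: [201. 303. 332. 348. 395.]
68 35,135,155,165,190: [200. 295. 323. 339. 385.]
72 35,135,155,165,190: [198. 285. 312. 327. 372.]
76 35,135,155,165,190: [195. 274. 299. 313. 355.]
80 35,135,155,165,190: [193. 262. 284. 297. 335.]
85 35,135,155,165,190: [190. 245. 263. 274. 306.]
90 35,135,155,165,190: [186. 227. 240. 248. 273.]
tool ref proj [[321.0, 273.0], [321.0, 251.0]]
[349 201  20  40 632] [358.3 221.3] 93.97245
(np.float64(0.6012223809957931), 92, array([361.7, 217.2]))
```

About 85°, well past the tipping point. Opening so it settles upright.

{"name": "send_rows", "arguments": {
  "offset": [
    [0, 0, 0],
    [0, 0, 0],
    [0, 0, 0],
    [0, 0, 0],
    [0, 0, 0]
  ],
  "twist": [
    [0, 0, 0],
    [0, 0, 0],
    [0, 0, 0],
    [0, 0, 0],
    [0, 0, 0]
  ],
  "grip": [70, 70, 70, 70, 70]
}}

```text
clock: 43.18
position: [0.5618, 0.0885, 0.1398]
ee_rot: [0.0, 0.746, -0.666, -0.0]
wrist_force: [-0.5, 1.4, 0.2]
grip_width: 0.0697
gripper_force: 0.0
```

```bash
python3 st.py; python3 wr.py;python3 ax.py
```

```text
ball X 24.2 y -4.3 Z 185.8 th 69.6 modelX 86.8 [-0.5  1.4  0.2] 0.06971142215328971 43.175
brass [([320, 230, 38, 25, 550], array([337.2, 241.1]))]
body [([384, 0, 50, 43, 1490], array([408.7,  17.2])), ([287, 118, 79, 38, 2095], array([325.1, 133.7])), ([283, 157, 94, 103, 3506], array([337.2, 210.8])), ([315, 165, 48, 38, 1026], array([335.9, 181. ]))]
0 35,135,155,165,190: [196. 286. 302. 310. 330.]
55 35,135,155,165,190: [205. 316. 346. 363. 409.]
60 35,135,155,165,190: [203. 310. 340. 356. 403.]
64 35,135,155,165,190: [202. 303. 332. 349. 396.]
68 35,135,155,165,190: [200. 295. 323. 339. 386.]
72 35,135,155,165,190: [198. 285. 312. 327. 372.]
76 35,135,155,165,190: [195. 274. 299. 313. 356.]
80 35,135,155,165,190: [193. 262. 284. 297. 336.]
85 35,135,155,165,190: [190. 245. 263. 274. 307.]
90 35,135,155,165,190: [186. 227. 240. 248. 273.]
tool ref proj [[321.0, 273.0], [321.0, 251.0]]
[351 206  19  36 563] [359.8 223.6] 97.68823
(np.float64(0.6312344169149355), 94, array([363. , 217.9]))
```

It stands. Lifting clear to check the placing.

{"name": "send_rows", "arguments": {
  "offset": [
    [0, 3, -15],
    [0, 3, -30],
    [0, 0, -40],
    [-40, 0, -20],
    [-30, 0, 0],
    [0, 0, 0]
  ],
  "twist": [
    [0, 0, 0],
    [0, 0, 0],
    [0, 0, 0],
    [0, 0, 0],
    [0, 0, 0],
    [0, 0, 0]
  ],
  "grip": [80, 80, 80, 80, 80, 80]
}}

```text
clock: 44.02
position: [0.5479, 0.1591, 0.2458]
ee_rot: [-0.001, 0.746, -0.666, 0.0]
wrist_force: [0.6, -0.6, -0.0]
grip_width: 0.0798
gripper_force: 0.0
```

```bash
python3 st.py; python3 wr.py; python3 - <<'E'
from h import *
T=pose();a=r.grab_frame("wrist");cv2.imwrite("pics/w12.png",a)
o=np.array([-.113,.9936,0]);S=np.array([.5603,.064,0]);F=S+o*.022
print("pred z=0,.03,.135,.165,.19,.204",proj("wrist",[F+[0,0,z] for z in(0,.03,.135,.165,.19,.204)],T).round(1).tolist())
print("foot edge base pred outer flat", proj("wrist",[F+o*.022,F+o*.028,F+o*.022+[0,0,.03]],T).round(1).tolist())
for y in range(40,300,8):
    print(y,a[y,270:390:5].mean(1).astype(int).tolist())
E
```

```text
ball X 95.9 y 1.6 Z 291.8 th nan modelX nan [ 0.6 -0.6 -0. ] 0.07984377995666049 44.025
brass [([250, 26, 12, 38, 275], array([255.4,  45.8]))]
body [([288, 54, 72, 78, 3418], array([326. ,  88.3]))]
0 35,135,155,165,190: [115. 194. 208. 215. 232.]
55 35,135,155,165,190: [119. 183. 199. 208. 231.]
60 35,135,155,165,190: [117. 175. 190. 198. 220.]
64 35,135,155,165,190: [116. 168. 181. 189. 209.]
68 35,135,155,165,190: [115. 160. 172. 179. 197.]
72 35,135,155,165,190: [113. 151. 161. 167. 183.]
76 35,135,155,165,190: [111. 141. 150. 155. 168.]
80 35,135,155,165,190: [109. 131. 138. 141. 151.]
85 35,135,155,165,190: [107. 118. 121. 123. 128.]
90 35,135,155,165,190: [104. 104. 104. 104. 104.]
tool ref proj [[321.0, 273.0], [321.0, 251.0]]
pred z=0,.03,.135,.165,.19,.204 [[321.6, 105.3], [321.4, 105.3], [320.6, 105.6], [320.2, 105.7], [319.8, 105.8], [319.5, 105.8]]
foot edge base pred outer flat [[321.6, 122.8], [321.7, 127.5], [321.5, 124.2]]
40 [188, 188, 188, 192, 196, 193, 194, 195, 197, 199, 194, 188, 197, 200, 200, 201, 199, 205, 199, 201, 200, 203, 204, 204]
48 [194, 190, 188, 18
[... 3042 characters left out ...]
202, 199, 197, 198, 190, 190, 188, 196, 194, 199]
256 [94, 95, 95, 94, 97, 94, 94, 95, 195, 192, 194, 196, 196, 198, 201, 197, 198, 198, 197, 192, 193, 187, 195, 196]
264 [95, 97, 94, 94, 94, 96, 95, 93, 92, 191, 192, 191, 195, 195, 197, 202, 196, 199, 198, 191, 191, 191, 97, 99]
272 [95, 95, 96, 94, 95, 94, 94, 94, 94, 93, 191, 195, 193, 193, 194, 197, 201, 199, 89, 104, 153, 96, 91, 93]
280 [94, 94, 94, 96, 95, 94, 95, 94, 93, 95, 92, 103, 197, 196, 196, 198, 163, 94, 95, 95, 94, 93, 92, 90]
288 [93, 94, 95, 95, 97, 93, 94, 94, 93, 92, 92, 93, 90, 94, 94, 94, 95, 97, 95, 96, 92, 92, 93, 90]
296 [92, 95, 94, 94, 95, 97, 92, 93, 94, 94, 92, 93, 92, 92, 94, 93, 94, 92, 96, 94, 97, 95, 92, 91]
```

```bash
python3 - <<'E'
from h import *
T=pose();a=cv2.imread("pics/w12.png");c=a[60:150,280:380];g=cv2.cvtColor(cv2.resize(c,None,fx=4,fy=4,interpolation=cv2.INTER_CUBIC),cv2.COLOR_BGR2GRAY)
for (lo,hi,z) in((16,22,.19),(22,28,.135)):
    q=cv2.HoughCircles(cv2.medianBlur(g,5),cv2.HOUGH_GRADIENT,1,10,param1=80,param2=18,minRadius=lo*4,maxRadius=hi*4)
    for x,y,R0 in ([] if q is None else q[0][:3]):
        px=(x/4+280-.4,y/4+60-.4);w=cast("wrist",[px],z,T)[0];print(z,np.round(px,1),R0/4,sf(w).round(4), "exp R",{.19:.014,.135:.022}[z]*313/(T[2,3]+.173-z)/ .98)
for y in range(108,140,2):print(y,a[y,300:360:4].mean(1).astype(int).tolist())
E
```

```text
0.19 [325.7 107.2] 20.425 [0.0223 0.0042] exp R 19.567341408048367
0.19 [328.2 107.5] 21.85 [0.0225 0.006 ] exp R 19.567341408048367
0.135 [324.5 106.5] 26.75 [0.0221 0.0035] exp R 24.78364007518884
0.135 [328.7 108. ] 22.525 [0.0233 0.0072] exp R 24.78364007518884
0.135 [326.5 103.7] 23.7 [0.0198 0.0052] exp R 24.78364007518884
108 [190, 138, 86, 129, 146, 164, 178, 187, 178, 164, 146, 113, 164, 101, 197]
110 [193, 129, 80, 125, 141, 158, 166, 180, 174, 161, 142, 107, 156, 100, 197]
112 [192, 85, 75, 121, 138, 154, 160, 169, 167, 157, 136, 99, 144, 95, 198]
114 [108, 78, 67, 111, 131, 148, 154, 159, 159, 152, 130, 92, 140, 93, 200]
116 [92, 77, 76, 101, 122, 141, 147, 151, 150, 142, 120, 115, 123, 93, 199]
118 [95, 84, 85, 90, 116, 133, 139, 143, 142, 134, 107, 146, 118, 94, 198]
120 [96, 98, 80, 68, 99, 120, 128, 132, 130, 122, 89, 134, 45, 90, 198]
122 [95, 94, 75, 75, 84, 107, 116, 120, 117, 103, 117, 124, 76, 97, 193]
124 [94, 93, 81, 79, 62, 89, 100, 106, 99, 80, 139, 148, 95, 79, 117]
126 [94, 93, 93, 72, 81, 65, 78, 80, 73, 130, 120, 104, 96, 31, 95]
128 [95, 94, 94, 88, 73, 77, 68, 68, 78, 113, 174, 99, 95, 75, 92]
130 [94, 95, 93, 93, 82, 70, 73, 70, 104, 189, 197, 167, 94, 98, 75]
132 [95, 96, 94, 91, 94, 99, 78, 159, 164, 199, 198, 198, 93, 109, 159]
134 [96, 95, 94, 92, 93, 92, 93, 197, 197, 196, 198, 200, 98, 196, 198]
136 [96, 95, 94, 92, 94, 93, 90, 193, 198, 194, 198, 198, 155, 198, 196]
138 [96, 96, 95, 93, 93, 94, 147, 195, 198, 193, 197, 198, 199, 198, 194]
```

Ball and body centres coincide at about 22 mm out and 5 mm off the middle, so it is upright, flush and free. Handing in.

```bash
python3 -c "
from rig import r
print(r.job_done(), r.get_state()['clock'])"
```

```text
the job is handed in; nothing more can be done
the job is handed in; nothing more can be done
```

The job is handed in (no verdict came back): the cylinder stands free and upright in the larger stop, foot centre about 22 mm out from the back and about 5 mm off the middle by the last wrist picture. It took three tries, because the ball slipped from the grip twice and the cylinder fell back onto the bench. I did not re-measure the bystanders.

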